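# Fetch a sample canister from a deep dry-storage bay with the hook rod

## Task

Take the yellow-handled hook rod from its stand and use its hook to fetch the orange sample canister, hanging deep under the hood of the clear storage cabinet, then set it down upright in the green cup without dropping it in. Unhook the rod and hang it back on its stand; touch the canister only with the rod, and leave the other two canisters hanging and everything else on the bench where it is.

Things in the scene. Friction and masses are not known exactly. Their poses are not given: they have to be found in the camera images.
- rod_grip (a point): Centre of the hook rod's yellow square handle (22 x 22 x 50 mm tall). Rod axes: z up along the rod, x the way the hook opens. The whole rod weighs 160 g. It starts hung upright on its stand by the black flange under the handle, its x within 5 degrees of the stand's x.
- rod: The hook rod; origin at the centre of the underside of its black flange (34 x 34 x 6 mm), 31 mm under rod_grip. Below it a round steel shaft 8 mm thick, and from 86 mm under this origin a flat strip 20 mm wide (y), 3 mm thick, bent to a J.
- rod_hook (a point): Centre of a 6 mm bar lying fully seated in the hook's corner: (+4.5, 0, -156.5) mm from rod_grip in rod axes. The J's foot (3 mm thick) has its centre plane 4.5 mm under this point; the strip's centre plane is 4.5 mm behind it (-x). The end lip is 14 to 17 mm ahead (+x), its top 3.5 mm above this point.
- stand_seat (a point): Rod stand (grey foot 110 x 90 mm, aluminium post; fixed): where the rod's flange underside centre rests, 150 mm above the bench. Two level tines along x (18 mm between them, 13 mm wide, 8 mm thick) carry it; the slot is open to the stand's -x, where the shaft goes in and out (the hook strip is too wide to pass up through the slot).
- stand: The rod stand, origin on the bench under stand_seat. Red stops 5 mm high on the tines, at x = -24 to -20 and +22 to +26 mm, keep the flange in; post at x = 46 to 60 mm, 18 mm wide with a 50 mm wide head level with the tines. To take the rod off: lift it 6 mm or more, then draw it 50 mm or more to -x.
- cabinet: Clear acrylic storage cabinet (fixed); origin on the bench under the middle bay's hanging place, x into the cabinet (away from the robot), z up. Three bays centred at y = -90, 0, +90 mm, each 85 mm wide between 5 mm walls; these are 104 mm high from x = -112 to -13 mm and 158 mm high beyond. Far wall inside at x = 35 mm. Floor 8 mm thick.
- near_wall (a point): Middle of the top edge of the cabinet's near wall, 104 mm above the bench; the wall is 5 mm thick (cabinet x = -115 to -110 mm). Bays are open at the top between this wall and the hood's edge.
- hood_edge (a point): Lower front edge of the cabinet's clear hood (blue edge), at its middle: cabinet x = -15 mm, z = 156 mm. The hood covers everything from there to the far wall, up to z = 165 mm, so the hanging places can only be reached with the rod leaning back towards the open front by some 25 to 40 degrees.
- prongs (a point): Middle of the middle bay's two steel prongs (6 mm thick, along cabinet x, 20 mm either side of the bay centre, axes 99 mm above the bench); the same in each bay. They carry a loop bar with its centre at z = 105 mm, x about 0. Their near ends, at x = -19 mm, turn up to z = 110 mm: a bar must rise 8 mm or more to pass them.
- can_orange_bar (a point): Centre of the top bar of the orange canister's rigid wire loop; bar 6 mm thick, along y, 84 mm above the canister's base. The loop lies in the y-z plane: side wires 56 mm apart; open window from 3 to 42 mm under the bar's centre. Starts hung in any one of the three bays and may swing or slide a little.
- can_orange: The orange canister: 35 mm diameter, 42 mm tall, aluminium with orange lid, band and loop, 80 to 155 g; origin at the centre of its underside.
- can_orange_base (a point): Centre of the underside of the orange canister; z up its axis.
- cup_floor (a point): Centre of the floor of the green receiving cup (fixed), 6 mm above the bench: a ring of 48 mm inside diameter, 56 mm outside, wall top 20 mm above this point, on a white foot 90 x 90 x 6 mm.
- can_blue_mid (a point): Blue canister, same form and size, hanging in another bay: centre of its body, 63 mm under its loop bar. To be left hanging.
- can_white_mid (a point): White canister, as the blue one.
- cup: The green receiving cup, origin under its foot.
- tall_bottle: White bottle with red cap, 56 mm diameter, 140 mm tall, origin under its base. Leave alone.
- tip_box: Blue box with grey lid, 85 x 115 x 57 mm, origin under its base. Leave alone.
- amber_bottle: Amber jar, 52 mm diameter, 95 mm tall, origin under its base. Leave alone.
- tube_rack: Green tube rack, 75 x 130 x 54 mm, origin under its base. Leave alone.
- timer: White bench timer, 65 x 65 x 22 mm, origin under its base. Leave alone.
- beaker: White cup, 66 mm diameter, 85 mm tall, origin under its base. Leave alone.
Mind the look-alikes: they are no part of the job. Leave any purple look-alike of the stand alone.

How it is judged:
By the outcome, as a careful person would: the job done as asked, in the order asked, and still so for the second after the job is handed in, with the robot touching nothing.
It also fails if it takes over 72 s, if anything falls off the work surface, if the arm or the gripper's body presses on something with over 40 N, if the wrist force passes 120 N, or if a joint passes its speed limit or range.

## Robot

A 6-joint arm with a two-finger parallel gripper is mounted at the origin on the work surface. World frame = base frame: x ahead of the robot, y to its left, z up, the work surface at z = 0. Lengths are in m, angles in rad, forces in N, time in s.
With the tool pointing down it reaches from about 0.375 to 0.975 m from the base axis. Payload 3.8 kg.
Tool frame: the origin (TCP) lies on the centre line of the jaws, within the pads' length; the fingertips stand 22 mm ahead of it and the grasp point (between the pads) lies 3 mm ahead of it; x points along the fingers, y is the direction in which the jaws open and shut, and the axes are right-handed (so a half turn about x gives the same grasp; the last joint's range is limited). The gripper opens to 85 mm and grips with 20 to 120 N. Pads are 22 mm wide; open, the fingers measure 114 mm over their backs; the gripper's body (76 mm by 85 mm) begins 54 mm behind the grasp point. The pads swing forward as they close: fully open they stand 13 mm farther back than shut.
Start: joints at [1.3, 0.264, 1.604, -0, 1.274, -0.037], TCP at [0.156, 0.657, 0.218] pointing down, gripper open.
Joint ranges: [-2.63, 2.63], [-0.94, 2.18], [0.31, 2.57], [-1.31, 4.45], [0, 2.66], [-2.55, 2.55]. Speed limits (rad/s): [2.57, 2.57, 3.14, 3.14, 3.14, 3.14].

## Interface

Orientations are given as a rotation vector (axis times angle).
In Python, from workcell import monitor, eyes, finish_job gives the robot as it stands. The module is installed in compiled form; this text tells all that it offers.
- The arm moves only by the tool play_rows, never from a script. Its argument "deltas" is a list of rows, each an object of numbers: "wx", "wy", "wz": the turn, a rotation vector about the world's x, y, z in degrees; "x", "y", "z": the shift along the world's x, y, z in mm; "fingers": the closure, from -1 (fully open) to 1 (shut), so that 0 is half open. A call has 1 to 20 rows; each row is the pose to reach, as a shift and turn from the pose commanded when the call began; what a row does not reach only later rows make up. A row lasts 1/8 s, in which the tool goes at most 62.5 mm and 10.7 degrees, less where a joint would pass 70% of its speed; a pose out of reach is approached as far as the arm can. A call with a gripper value outside its range is refused whole. The fingers move at their own pace and stop on an object; "grip_force" is the grip in N (left out, the last holds). Time passes only in rows, so rows that repeat a pose let the fingers close. It gives the time, the measured TCP pose, the force and the opening at its end, in the units of the state.
- monitor.read_state(): the state, without advancing time (a new reading comes with each control period).
- eyes.read_camera(name): name is "scene" or "top" or "wrist"; returns a dict with "frame" (420x560x3 uint8, red, green, blue), "depth" (420x560 float32, m along the optical axis (not along the pixel's ray), 0 where there is no reading), "K" (3x3 intrinsics, pixels), "k1" (the pictures are not rectified: a ray, as slopes to the right and down, at radius r is drawn at 1 + k1 r^2 times it, then the intrinsics apply), "view" (4x4, takes a point from world to camera coordinates); the wrist camera has in their place "tool_from_camera" (4x4, takes a point from camera to tool coordinates, whose origin is the TCP and whose axes are the tool frame's). Camera axes: x right, y down, z forward; pixel columns grow to the right and rows downward; lengths in m; the calibration is good to about 2 mm. A picture is of the moment at which its call begins: read the wrist's pose just before it.
- finish_job(): hands the job in, once; it reports no verdict.
The state is a dict: "time": time; "q": joint angles; "joint_vel": joint speeds; "joint_torque": joint torques, N m; "tool_pos": TCP position; "tcp_rot": TCP orientation; "wrist_force": force on the tool from outside, world axes, zero at the start; "torque": the same for the moment, N m; "width": opening from 0.0 (shut) to 1.0 (fully open).
Only numpy, scipy, OpenCV 4.12 (cv2) and the standard library are available. Lean on these libraries where they do the work, as an engineer would, in place of code of your own. Each camera call takes 0.05 s, during which the arm holds its last target.

## Working session

There is one attempt and no reset: what is moved stays moved. The work goes in short steps, Python scripts to look and compute and a tool call to move; the robot and the scene stay as the last step left them, time stands still between calls to the robot, and variables do not carry over. Pictures are saved under pics/ and viewed, and the job is handed in when it is done.

Besides the shell and the picture viewer there is one more tool, called as name(argument=value, ...) on one line, values as JSON. play_rows: Moves the arm, as the interface text tells. Its arguments: {"type":"object","properties":{"deltas":{"type":"array"},"grip_force":{"type":"number"}},"required":["deltas"]}

```bash
mkdir -p pics; cat > h.py <<'E'
import numpy as np, cv2, pickle
from scipy.spatial.transform import Rotation as R
from workcell import monitor, eyes, finish_job
def grab(n,save=None):
    st=monitor.read_state(); c=eyes.read_camera(n); c['st']=st
    if 'view' not in c:
        T=np.eye(4);T[:3,:3]=R.from_rotvec(st['tcp_rot']).as_matrix();T[:3,3]=st['tool_pos']
        c['cw']=T@c['tool_from_camera']; c['view']=np.linalg.inv(c['cw'])
    else: c['cw']=np.linalg.inv(c['view'])
    if save:
        cv2.imwrite('pics/%s.png'%save,c['frame'][:,:,::-1]); pickle.dump(dict(c),open('pics/%s.pkl'%save,'wb'))
    return c
def load(s): return pickle.load(open('pics/%s.pkl'%s,'rb'))
def ray(c,u,v):
    K=np.asarray(c['K']); k=float(c['k1'])
    p=cv2.undistortPoints(np.array([[[u,v]]],float),K,np.array([k,0,0,0,0.]))[0,0]
    d=c['cw'][:3,:3]@np.array([p[0],p[1],1]); return c['cw'][:3,3],d
def onz(c,u,v,z):
    o,d=ray(c,u,v); return o+d*(z-o[2])/d[2]
def dep(c,u,v):
    o,d=ray(c,u,v); return o+d*c['depth'][int(round(v)),int(round(u))]
def tri(c1,p1,c2,p2):
    o1,d1=ray(c1,*p1);o2,d2=ray(c2,*p2)
    A=np.stack([d1,-d2],1);s=np.linalg.lstsq(A,o2-o1,rcond=None)[0]
    a=o1+d1*s[0];b=o2+d2*s[1]; return (a+b)/2,np.linalg.norm(a-b)
def proj(c,P):
    q=c['view'][:3,:3]@np.asarray(P)+c['view'][:3,3]; x=q[:2]/q[2]; r2=x@x; x=x*(1+c['k1']*r2)
    K=np.asarray(c['K']); return K[0,0]*x[0]+K[0,2],K[1,1]*x[1]+K[1,2]
E
python3 - <<'E'
from h import *
for n in['scene','top','wrist']:
    c=grab(n,n+'0'); print(n,c['K'],c['k1'],c['cw'].round(3))
print(monitor.read_state())
E
```

```text
scene [[468.72381827   0.         278.88276751]
 [  0.         468.72381827 206.53022907]
 [  0.           0.           1.        ]] 0.021897997703367623 [[-0.355  0.517 -0.779  1.649]
 [ 0.935  0.183 -0.305  0.397]
 [-0.016 -0.836 -0.548  0.974]
 [ 0.     0.     0.     1.   ]]
top [[475.98561355   0.         276.65631087]
 [  0.         475.98561355 208.52873108]
 [  0.           0.           1.        ]] -0.003619223483612578 [[-0.025 -0.981  0.193  0.247]
 [-0.999  0.031  0.027 -0.074]
 [-0.032 -0.192 -0.981  1.349]
 [ 0.     0.     0.     1.   ]]
wrist [[312.26756433   0.         277.81976426]
 [  0.         312.26756433 204.86155877]
 [  0.           0.           1.        ]] 0.0026649181105642275 [[ 0.231  0.933  0.275  0.087]
 [ 0.973 -0.221 -0.068  0.673]
 [-0.003  0.284 -0.959  0.373]
 [ 0.     0.     0.     1.   ]]
{'time': 0.15, 'q': array([ 1.30009346e+00,  2.64597833e-01,  1.60508681e+00, -1.08986907e-05,
        1.27370310e+00, -3.69083922e-02]), 'joint_vel': array([-0.00167046, -0.00224801, -0.00405545,  0.00134034,  0.00148489,
       -0.00033951]), 'joint_torque': array([-1.60021841e-04, -5.15906310e+01, -3.67963779e+01, -8.32250407e-05,
        8.08077981e-03, -3.03165859e-05]), 'tool_pos': array([0.15622659, 0.6560501 , 0.21662179]), 'tcp_rot': array([ 0.18215321,  1.5632566 , -0.18494747]), 'wrist_force': array([-0.48014901, -0.92378146, -0.09176889]), 'torque': array([0.00623402, 0.04428721, 0.01040172]), 'width': 0.9978373150035269}
```

View pics/scene0.png

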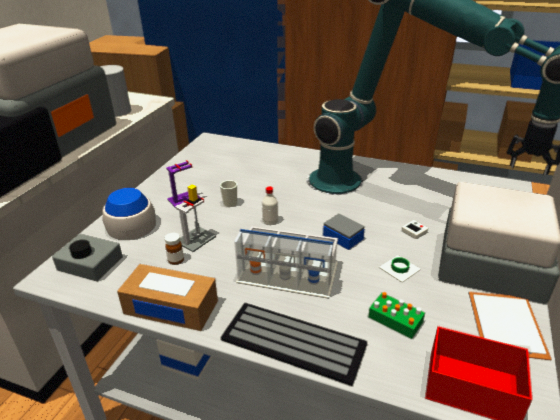

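View pics/top0.png

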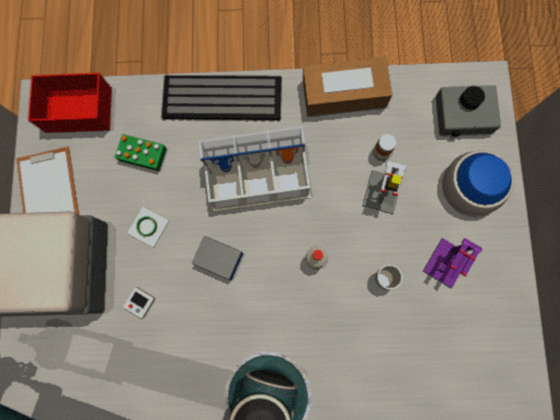

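View pics/wrist0.png

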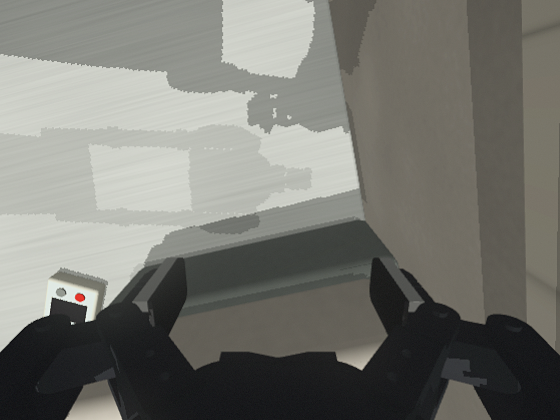

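```bash
python3 - <<'E'
from h import *
s=load('scene0')['frame'][:,:,::-1];t=load('top0')['frame'][:,:,::-1]
def crop(im,x0,y0,w,h,n,name):
    cv2.imwrite('pics/%s.png'%name,cv2.resize(im[y0:y0+h,x0:x0+w],None,fx=n,fy=n,interpolation=cv2.INTER_CUBIC))
crop(s,150,150,200,150,4,'c1');crop(t,190,115,200,120,4,'c2');crop(t,350,120,140,180,4,'c3');
E
```

```text
(no output)
```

View pics/c1.png

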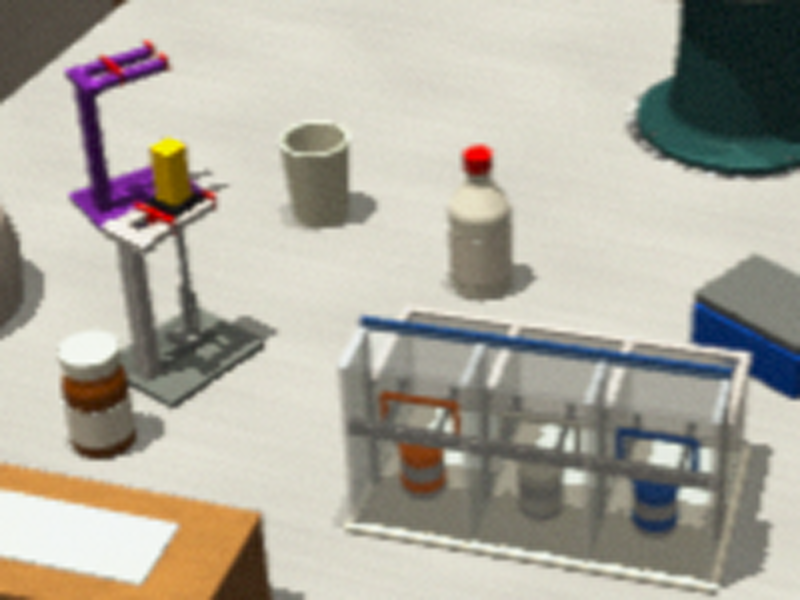

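View pics/c2.png

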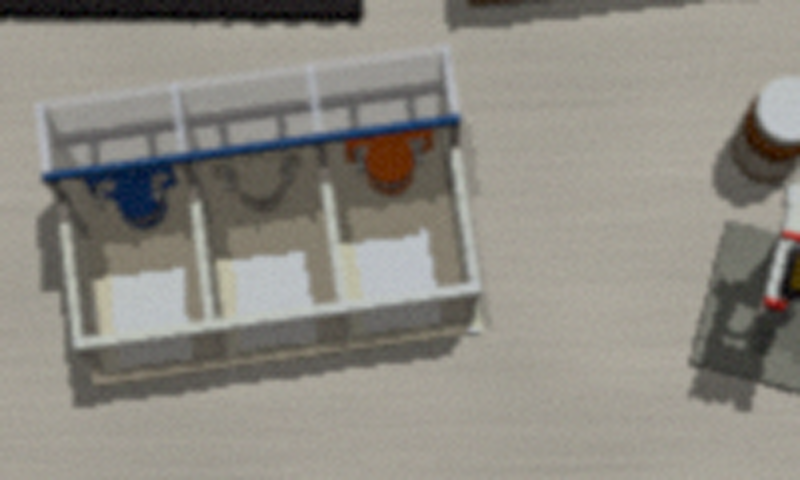

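```bash
python3 - <<'E'
from h import *
t=load('top0')['frame'][:,:,::-1]
cv2.imwrite('pics/c3.png',cv2.resize(t[130:280,350:500],None,fx=4,fy=4,interpolation=cv2.INTER_CUBIC))
E
```

```text
(no output)
```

View pics/c3.png

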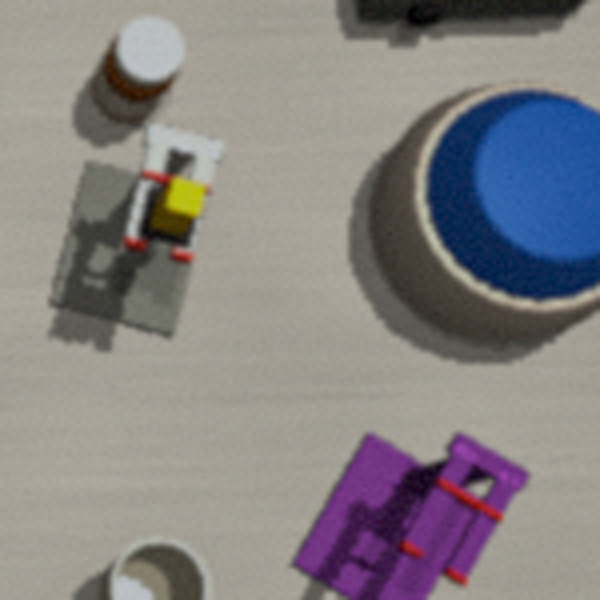

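```bash
python3 - <<'E'
from h import *
t=load('top0');s=load('scene0')
def T(u,v,x0,y0): return u/4+x0,v/4+y0
np.set_printoptions(precision=4,suppress=True)
print('nearwall L,R',onz(t,*T(82,341,190,115),.104),onz(t,*T(476,290,190,115),.104))
print('hood L,R',onz(t,*T(45,177,190,115),.158),onz(t,*T(458,120,190,115),.158))
print('handle top',onz(t,*T(186,197,350,130),.206), tri(t,T(186,197,350,130),s,(192.5,186.7)))
print('stops', [onz(t,*T(*p,350,130),.155) for p in [(135,243),(181,257),(157,176),(200,188)]])
print('head', [onz(t,*T(*p,350,130),.150) for p in [(150,124),(222,145)]])
f=t['frame'].astype(int)
# cup
m=((f[:,:,1]-f[:,:,0]>25)&(f[:,:,1]-f[:,:,2]>10)).astype(np.uint8); m[:200]=0
n,l,st,ce=cv2.connectedComponentsWithStats(m)
for i in range(1,n):
  if st[i,4]>30: print('green',st[i],ce[i],onz(t,*ce[i],.026))
for nm,c in (('top',t),('scene',s)):
  f=c['frame'].astype(int)
  m=((f[:,:,0]>120)&(f[:,:,1]>110)&(f[:,:,2]<60)).astype(np.uint8)
  n,l,st,ce=cv2.connectedComponentsWithStats(m)
  for i in range(1,n):
    if st[i,4]>15: print(nm,'yellow',st[i],ce[i])
R0=R.from_rotvec(t['st']['tcp_rot']).as_matrix(); print(R0)
print('orange lid', onz(t,*T(388,158,190,115),.063),onz(t,*T(390,143,190,115),.105))
f=s['frame'].astype(int);m=((f[:,:,1]-f[:,:,0]>25)&(f[:,:,1]-f[:,:,2]>10)).astype(np.uint8)
n,l,st,ce=cv2.connectedComponentsWithStats(m)
for i in range(1,n):
  if st[i,4]>30: print('sgreen',st[i],ce[i],onz(s,*ce[i],.02))
E
```

```text
nearwall L,R [0.5198 0.1368 0.104 ] [ 0.5464 -0.1288  0.104 ]
hood L,R [0.6186 0.1522 0.158 ] [ 0.6479 -0.1191  0.158 ]
handle top [ 0.5356 -0.3399  0.206 ] (array([ 0.5357, -0.3391,  0.2029]), np.float64(0.0032548887773235606))
stops [array([ 0.5193, -0.3172,  0.155 ]), array([ 0.5092, -0.3457,  0.155 ]), array([ 0.5631, -0.3342,  0.155 ]), array([ 0.5542, -0.3611,  0.155 ])]
head [array([ 0.5994, -0.3333,  0.15  ]), array([ 0.5837, -0.3786,  0.15  ])]
green [136 216  20  20 116] [145.3621 225.2069] [0.4703 0.3359 0.026 ]
top yellow [392 174   9  10  63] [395.6667 178.8571]
scene yellow [137  39   7   5  19] [139.9474  41.6842]
scene yellow [188 185   8   7  30] [190.9667 187.2667]
scene yellow [470 293  13  43  93] [475.7312 313.8065]
scene yellow [530 352  20   6  59] [539.678  355.2373]
scene yellow [  0 389  13  17 113] [  4.0531 395.2301]
scene yellow [ 61 393  13  14  32] [ 67.7812 399.25  ]
scene yellow [101 398  19  13 105] [107.7238 403.6476]
scene yellow [ 62 403  22  17 175] [ 73.6457 413.28  ]
scene yellow [ 19 405  13  15  30] [ 25.3667 412.2   ]
scene yellow [ 52 408  10  12  20] [ 56.7  413.05]
[[-0.0006  0.2316  0.9728]
 [-0.0021  0.9728 -0.2316]
 [-1.     -0.0022 -0.0001]]
orange lid [ 0.6537 -0.0724  0.063 ] [ 0.651  -0.0742  0.105 ]
sgreen [391 257  19  17 203] [399.9015 264.3448] [0.473  0.3359 0.02  ]
sgreen [ 368  292   57   47 1244] [395.8722 315.8296] [0.6933 0.3584 0.02  ]
```

play_rows(deltas=[{"x": 40,"y": -30,"z": 60,"wz": -5},{"x": 80,"y": -80,"z": 100,"wz": -12},{"x": 294,"y": -400,"z": 110,"wz": -38},{"x": 294,"y": -400,"z": 110,"wz": -38},{"x": 294,"y": -400,"z": 110,"wz": -38},{"x": 294,"y": -400,"z": 110,"wz": -45},{"x": 294,"y": -400,"z": 110,"wz": -50},{"x": 294,"y": -400,"z": 110,"wz": -55},{"x": 379,"y": -995,"z": 110,"wz": -96},{"x": 379,"y": -995,"z": 110,"wz": -96},{"x": 379,"y": -995,"z": 110,"wz": -96},{"x": 379,"y": -995,"z": 110,"wz": -96},{"x": 379,"y": -995,"z": 110,"wz": -96},{"x": 379,"y": -995,"z": 105,"wz": -96},{"x": 379,"y": -995,"z": 105,"wz": -96},{"x": 379,"y": -995,"z": 105,"wz": -96},{"x": 379,"y": -995,"z": 105,"wz": -96},{"x": 379,"y": -995,"z": 105,"wz": -96},{"x": 379,"y": -995,"z": 105,"wz": -96},{"x": 379,"y": -995,"z": 105,"wz": -96}])

```text
schema error: expected keys wx, wy, wz, x, y, z, fingers
```

```bash
python3 - <<'E'
from h import *
c=grab('wrist','w1'); print(c['st'],c['cw'].round(3)); print(R.from_rotvec(c['st']['tcp_rot']).as_matrix().round(3))
E
```

```text
{'time': 0.15, 'q': array([ 1.30009346e+00,  2.64597833e-01,  1.60508681e+00, -1.08986907e-05,
        1.27370310e+00, -3.69083922e-02]), 'joint_vel': array([-0.00167046, -0.00224801, -0.00405545,  0.00134034,  0.00148489,
       -0.00033951]), 'joint_torque': array([-1.60021841e-04, -5.15906310e+01, -3.67963779e+01, -8.32250407e-05,
        8.08077981e-03, -3.03165859e-05]), 'tool_pos': array([0.15622659, 0.6560501 , 0.21662179]), 'tcp_rot': array([ 0.18215321,  1.5632566 , -0.18494747]), 'wrist_force': array([-0.48014901, -0.92378146, -0.09176889]), 'torque': array([0.00623402, 0.04428721, 0.01040172]), 'width': 0.9978373150035269} [[ 0.231  0.933  0.275  0.087]
 [ 0.973 -0.221 -0.068  0.673]
 [-0.003  0.284 -0.959  0.373]
 [ 0.     0.     0.     1.   ]]
[[-0.     0.232  0.973]
 [-0.002  0.973 -0.232]
 [-1.    -0.002 -0.   ]]
```

View pics/w1.png

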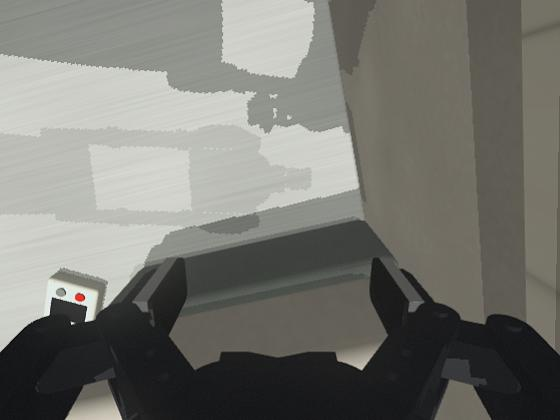

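play_rows(deltas=[{"wx": 0,"wy": 0,"wz": -5,"x": 40,"y": -30,"z": 60,"fingers": -1},{"wx": 0,"wy": 0,"wz": -12,"x": 80,"y": -80,"z": 100,"fingers": -1},{"wx": 0,"wy": 0,"wz": -38,"x": 294,"y": -400,"z": 110,"fingers": -1},{"wx": 0,"wy": 0,"wz": -38,"x": 294,"y": -400,"z": 110,"fingers": -1},{"wx": 0,"wy": 0,"wz": -38,"x": 294,"y": -400,"z": 110,"fingers": -1},{"wx": 0,"wy": 0,"wz": -45,"x": 294,"y": -400,"z": 110,"fingers": -1},{"wx": 0,"wy": 0,"wz": -50,"x": 294,"y": -400,"z": 110,"fingers": -1},{"wx": 0,"wy": 0,"wz": -60,"x": 294,"y": -400,"z": 110,"fingers": -1},{"wx": 0,"wy": 0,"wz": -96,"x": 379,"y": -995,"z": 110,"fingers": -1},{"wx": 0,"wy": 0,"wz": -96,"x": 379,"y": -995,"z": 110,"fingers": -1},{"wx": 0,"wy": 0,"wz": -96,"x": 379,"y": -995,"z": 110,"fingers": -1},{"wx": 0,"wy": 0,"wz": -96,"x": 379,"y": -995,"z": 110,"fingers": -1},{"wx": 0,"wy": 0,"wz": -96,"x": 379,"y": -995,"z": 110,"fingers": -1},{"wx": 0,"wy": 0,"wz": -96,"x": 379,"y": -995,"z": 105,"fingers": -1},{"wx": 0,"wy": 0,"wz": -96,"x": 379,"y": -995,"z": 105,"fingers": -1},{"wx": 0,"wy": 0,"wz": -96,"x": 379,"y": -995,"z": 105,"fingers": -1},{"wx": 0,"wy": 0,"wz": -96,"x": 379,"y": -995,"z": 105,"fingers": -1},{"wx": 0,"wy": 0,"wz": -96,"x": 379,"y": -995,"z": 105,"fingers": -1},{"wx": 0,"wy": 0,"wz": -96,"x": 379,"y": -995,"z": 105,"fingers": -1},{"wx": 0,"wy": 0,"wz": -96,"x": 379,"y": -995,"z": 105,"fingers": -1}])

```text
time: 2.7
tool_pos: [0.5351, -0.3384, 0.322]
tcp_rot: [1.455, 1.031, -1.455]
wrist_force: [-0.4, 0.2, -0.7]
width: 1.001
```

```bash
python3 - <<'E'
from h import *
c=grab('wrist','w1'); print(c['st'],c['cw'].round(3)); print(R.from_rotvec(c['st']['tcp_rot']).as_matrix().round(3))
E
```

```text
{'time': 2.7, 'q': array([-6.03581548e-01,  1.41151785e-01,  1.56080450e+00,  5.31537640e-04,
        1.44127211e+00, -2.63994965e-01]), 'joint_vel': array([ 0.03169693, -0.02970263,  0.01516704,  0.00644672,  0.00436903,
        0.00218981]), 'joint_torque': array([-1.13408290e+00, -4.51438522e+01, -3.84078598e+01, -1.29432036e-01,
       -9.47334780e-02, -2.86187301e-02]), 'tool_pos': array([ 0.53505986, -0.33839919,  0.32197049]), 'tcp_rot': array([ 1.45519771,  1.03075159, -1.45531995]), 'wrist_force': array([-0.38224252,  0.21839045, -0.66912464]), 'torque': array([ 0.03087792,  0.04101142, -0.01320183]), 'width': 1.0005689497734862} [[ 0.943 -0.319 -0.095  0.56 ]
 [-0.333 -0.904 -0.267 -0.27 ]
 [-0.001  0.283 -0.959  0.479]
 [ 0.     0.     0.     1.   ]]
[[-0.001  0.943 -0.333]
 [ 0.001 -0.333 -0.943]
 [-1.    -0.001 -0.001]]
```

View pics/w1.png

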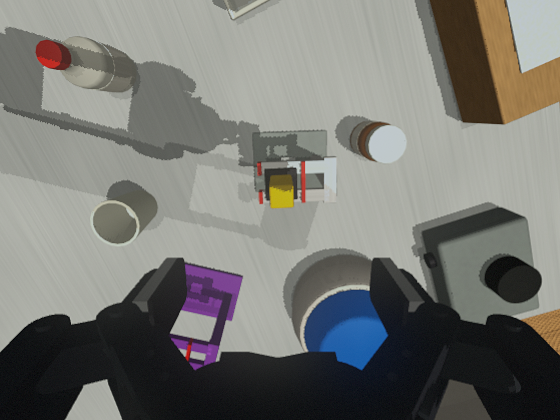

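```bash
python3 - <<'E'
from h import *
c=load('w1'); f=c['frame'][:,:,::-1]
cv2.imwrite('pics/c4.png',cv2.resize(f[110:230,230:350],None,fx=5,fy=5,interpolation=cv2.INTER_CUBIC))
h=cv2.cvtColor(f,cv2.COLOR_BGR2HSV); v=h[:,:,2]
m=((h[:,:,0]>20)&(h[:,:,0]<35)&(h[:,:,1]>180)&(v>170)).astype(np.uint8)
cs,_=cv2.findContours(m,cv2.RETR_EXTERNAL,cv2.CHAIN_APPROX_NONE)
for k in cs:
  if cv2.contourArea(k)>50:
    print(cv2.minAreaRect(k),cv2.boundingRect(k))
E
```

```text
((281.0, 197.0), (20.0, 22.0), 90.0) (270, 187, 23, 21)
```

View pics/c4.png

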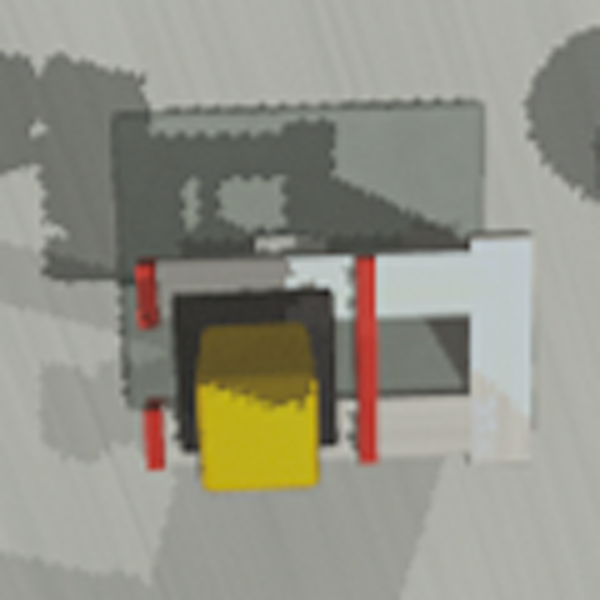

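```bash
python3 - <<'E'
from h import *
np.set_printoptions(precision=4,suppress=True)
c=load('w1'); P=lambda u,v,z:onz(c,u/5+230-.4,v/5+110-.4,z)
a,b=P(205,490,.206),P(316,487,.206); d=b-a; print('handle edge',np.degrees(np.arctan2(d[1],d[0])),np.linalg.norm(d),P(259,434,.206))
fl=[P(175,295,.156),P(333,290,.156),P(337,443,.156),P(182,450,.156)]
print(fl,np.mean(fl,0)); d=fl[1]-fl[0]; print(np.degrees(np.arctan2(d[1],d[0])),np.linalg.norm(d)); d=fl[1]-fl[2]; print(np.degrees(np.arctan2(d[1],d[0])),np.linalg.norm(d)); d=fl[0]-fl[3]; print(np.degrees(np.arctan2(d[1],d[0])))
for p,q in (((530,235),(530,460)),((358,258),(368,462)),((137,265),(155,468))):
  a,b=P(*p,.152),P(*q,.152); d=a-b; print('stand y',np.degrees(np.arctan2(d[1],d[0]))-90,np.linalg.norm(d),(a+b)/2)
E
```

```text
handle edge -17.80925982987105 0.020266265133184722 [ 0.5384 -0.3398  0.206 ]
[array([ 0.5279, -0.3184,  0.156 ]), array([ 0.5593, -0.3284,  0.156 ]), array([ 0.5496, -0.3599,  0.156 ]), array([ 0.5178, -0.3504,  0.156 ])] [ 0.5386 -0.3393  0.156 ]
-17.60968314144278 0.03291663930494738
72.99591965859543 0.03302795350323285
72.43096507024829
stand y -16.440886720328066 0.04885027534087339 [ 0.5947 -0.3552  0.152 ]
stand y -15.431283492750751 0.04454993646995526 [ 0.5604 -0.3459  0.152 ]
stand y -15.469899092758197 0.04444357431577196 [ 0.5162 -0.3318  0.152 ]
```

play_rows(deltas=[{"wx": 0,"wy": 0,"wz": 2,"x": 3.4,"y": -1.2,"z": -50,"fingers": -1},{"wx": 0,"wy": 0,"wz": 2,"x": 3.4,"y": -1.2,"z": -95,"fingers": -1},{"wx": 0,"wy": 0,"wz": 2,"x": 3.4,"y": -1.2,"z": -120,"fingers": -1},{"wx": 0,"wy": 0,"wz": 2,"x": 3.4,"y": -1.2,"z": -137,"fingers": -1},{"wx": 0,"wy": 0,"wz": 2,"x": 3.4,"y": -1.2,"z": -137,"fingers": -1},{"wx": 0,"wy": 0,"wz": 2,"x": 3.4,"y": -1.2,"z": -137,"fingers": -1}], grip_force=70)

```text
time: 3.5
tool_pos: [0.5398, -0.3397, 0.1876]
tcp_rot: [1.429, 1.048, -1.427]
wrist_force: [-0.1, -1.2, 0.3]
width: 0.998
```

```bash
python3 - <<'E'
from h import *
c=grab('wrist','w2'); print(c['st']['tool_pos'],R.from_rotvec(c['st']['tcp_rot']).as_matrix().round(3))
E
```

```text
[ 0.5397812  -0.33968728  0.18756311] [[ 0.002  0.954 -0.298]
 [-0.002 -0.298 -0.954]
 [-1.     0.003  0.001]]
```

View pics/w2.png

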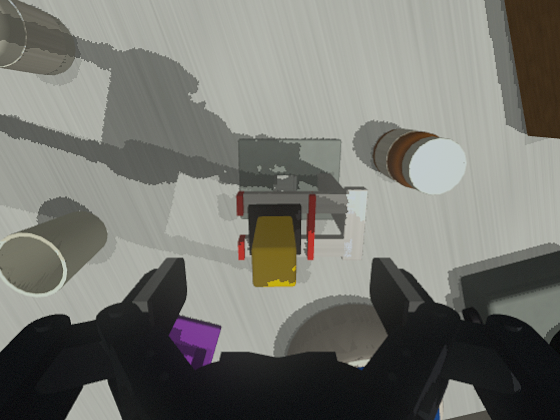

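play_rows(deltas=[{"wx": 0,"wy": 0,"wz": 0,"x": 0,"y": 0,"z": -1,"fingers": 1},{"wx": 0,"wy": 0,"wz": 0,"x": 0,"y": 0,"z": -1,"fingers": 1},{"wx": 0,"wy": 0,"wz": 0,"x": 0,"y": 0,"z": -1,"fingers": 1},{"wx": 0,"wy": 0,"wz": 0,"x": 0,"y": 0,"z": -1,"fingers": 1},{"wx": 0,"wy": 0,"wz": 0,"x": 0,"y": 0,"z": -1,"fingers": 1},{"wx": 0,"wy": 0,"wz": 0,"x": 0,"y": 0,"z": -1,"fingers": 1},{"wx": 0,"wy": 0,"wz": 0,"x": 0,"y": 0,"z": -1,"fingers": 1}], grip_force=80)

```text
time: 4.42
tool_pos: [0.5388, -0.3398, 0.1852]
tcp_rot: [1.429, 1.049, -1.429]
wrist_force: [-1.5, 0.3, 4.6]
width: 0.226
```

```bash
python3 - <<'E'
from h import *
c=grab('wrist','w3'); print(c['st'])
E
```

```text
{'time': 4.425, 'q': array([-6.01584225e-01,  2.14164789e-01,  1.72586800e+00, -1.62477064e-04,
        1.20107125e+00, -2.97881826e-01]), 'joint_vel': array([-0.00073397, -0.0011929 ,  0.00078297, -0.00036685, -0.00032847,
       -0.00061395]), 'joint_torque': array([ 3.01366299e-01, -4.52098131e+01, -3.43661463e+01,  1.67350131e-01,
       -4.74313237e-01, -4.82871270e-03]), 'tool_pos': array([ 0.53883973, -0.33975871,  0.18515384]), 'tcp_rot': array([ 1.42916675,  1.04941032, -1.42913502]), 'wrist_force': array([-1.47849145,  0.26838269,  4.62383449]), 'torque': array([ 0.09770598,  0.25632462, -0.02630364]), 'width': 0.22649619197767176}
```

View pics/w3.png

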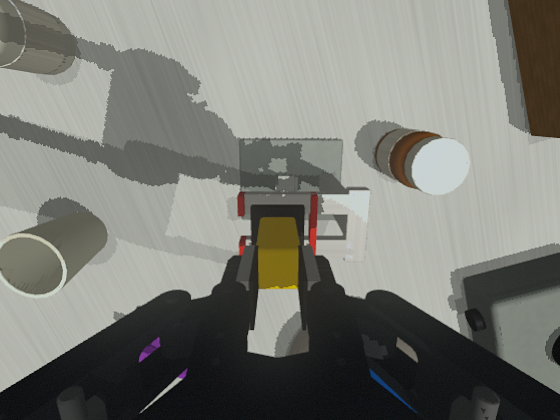

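play_rows(deltas=[{"wx": 0,"wy": 0,"wz": 0,"x": 0,"y": 0,"z": 6,"fingers": 1},{"wx": 0,"wy": 0,"wz": 0,"x": 0,"y": 0,"z": 13,"fingers": 1},{"wx": 0,"wy": 0,"wz": 0,"x": 0,"y": 0,"z": 15,"fingers": 1},{"wx": 0,"wy": 0,"wz": 0,"x": 0,"y": 0,"z": 15,"fingers": 1},{"wx": 0,"wy": 0,"wz": 0,"x": -10,"y": 3,"z": 15,"fingers": 1},{"wx": 0,"wy": 0,"wz": 0,"x": -29,"y": 8.7,"z": 15,"fingers": 1},{"wx": 0,"wy": 0,"wz": 0,"x": -50,"y": 15,"z": 15,"fingers": 1},{"wx": 0,"wy": 0,"wz": 0,"x": -72,"y": 22,"z": 15,"fingers": 1},{"wx": 0,"wy": 0,"wz": 0,"x": -86,"y": 26,"z": 20,"fingers": 1},{"wx": 0,"wy": 0,"wz": 0,"x": -86,"y": 26,"z": 40,"fingers": 1},{"wx": 0,"wy": 0,"wz": 0,"x": -86,"y": 26,"z": 80,"fingers": 1},{"wx": 0,"wy": 0,"wz": 0,"x": -86,"y": 26,"z": 120,"fingers": 1},{"wx": 0,"wy": 0,"wz": 0,"x": -86,"y": 26,"z": 140,"fingers": 1},{"wx": 0,"wy": 0,"wz": 0,"x": -86,"y": 26,"z": 140,"fingers": 1}])

```text
time: 6.22
tool_pos: [0.4541, -0.3144, 0.3273]
tcp_rot: [1.429, 1.045, -1.427]
wrist_force: [0.3, -0.6, -2.7]
width: 0.224
```

```bash
python3 - <<'E'
from h import *
c=grab('wrist','w4'); print(c['st']); s=grab('scene','s4')
E
```

```text
{'time': 6.225, 'q': array([-6.50730292e-01, -2.18972810e-02,  1.72321707e+00,  1.03028348e-04,
        1.43532506e+00, -3.47274766e-01]), 'joint_vel': array([-0.00163735,  0.02612315,  0.07027365,  0.000836  , -0.01305504,
       -0.00078327]), 'joint_torque': array([ 6.72145252e-03, -3.88636100e+01, -4.01432705e+01, -2.65693474e-03,
        1.18312938e-01,  5.71437940e-04]), 'tool_pos': array([ 0.4541241 , -0.31440888,  0.32730086]), 'tcp_rot': array([ 1.4293733 ,  1.04506555, -1.42672281]), 'wrist_force': array([ 0.25165331, -0.59280783, -2.70204057]), 'torque': array([-0.00793419, -0.01355729, -0.03128738]), 'width': 0.2240640842211976}
```

View pics/w4.png

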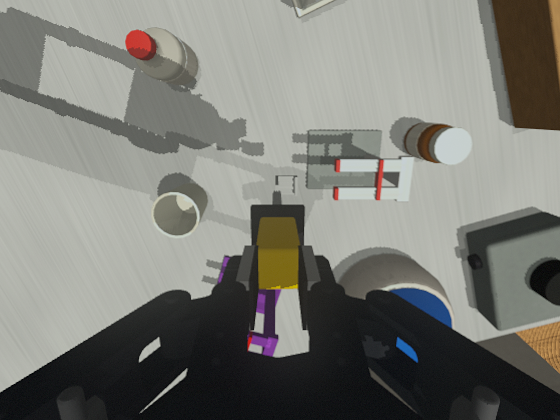

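View pics/s4.png

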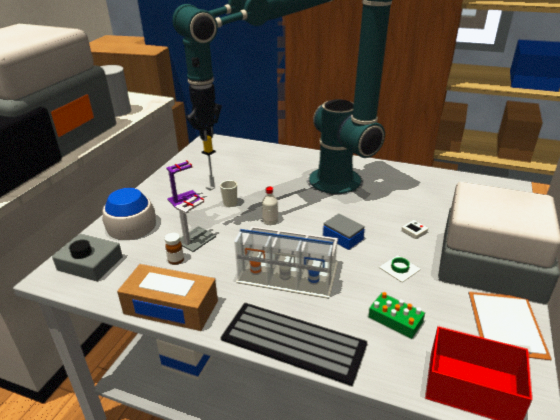

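play_rows(deltas=[{"wx": 0,"wy": 0,"wz": 3,"x": 10,"y": 15,"z": 20,"fingers": 1},{"wx": 0,"wy": 0,"wz": 6,"x": 30,"y": 45,"z": 40,"fingers": 1},{"wx": 0,"wy": 0,"wz": 10,"x": 55,"y": 90,"z": 40,"fingers": 1},{"wx": 0,"wy": 0,"wz": 14,"x": 80,"y": 140,"z": 40,"fingers": 1},{"wx": 0,"wy": 0,"wz": 18,"x": 105,"y": 185,"z": 40,"fingers": 1},{"wx": 0,"wy": 0,"wz": 21,"x": 122,"y": 218,"z": 40,"fingers": 1},{"wx": 0,"wy": 0,"wz": 23,"x": 133,"y": 235,"z": 40,"fingers": 1},{"wx": 0,"wy": 0,"wz": 23,"x": 133,"y": 235,"z": 40,"fingers": 1},{"wx": 0,"wy": 0,"wz": 23,"x": 133,"y": 235,"z": 40,"fingers": 1},{"wx": 0,"wy": 0,"wz": 23,"x": 133,"y": 235,"z": 40,"fingers": 1}])

```text
time: 7.58
tool_pos: [0.5854, -0.0797, 0.3648]
tcp_rot: [1.138, 1.253, -1.138]
wrist_force: [0.8, -0.3, -1.2]
width: 0.223
```

```bash
python3 - <<'E'
from h import *
c=grab('wrist','w5'); print(c['st']['tool_pos'],c['st']['q'],R.from_rotvec(c['st']['tcp_rot']).as_matrix().round(3))
f=c['frame'][:,:,::-1]
cv2.imwrite('pics/w5b.png',cv2.resize(f[0:290,120:500],None,fx=2,fy=2,interpolation=cv2.INTER_CUBIC))
E
```

```text
[ 0.58536568 -0.07972383  0.3647658 ] [-1.77307661e-01  4.94424106e-02  1.58446776e+00 -3.52420298e-04
  1.50778905e+00 -2.73389928e-01] [[-0.     0.995  0.096]
 [-0.     0.096 -0.995]
 [-1.    -0.     0.   ]]
```

View pics/w5b.png

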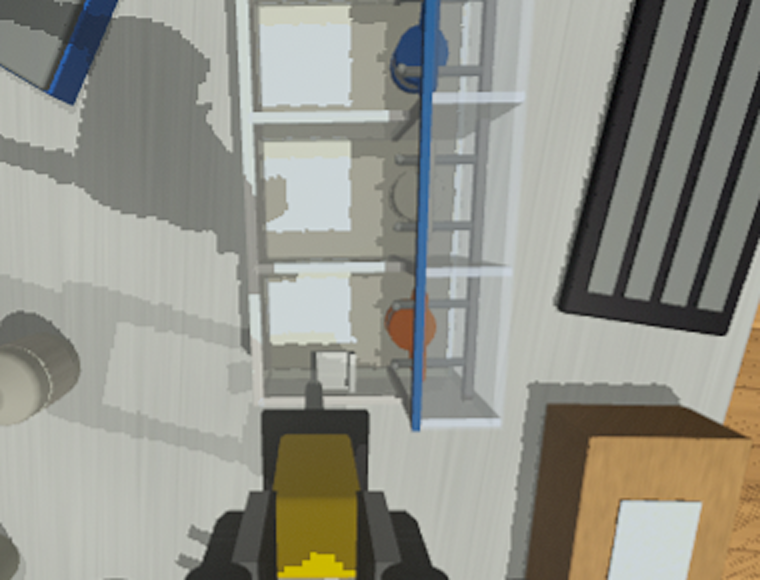

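```bash
python3 - <<'E'
from h import *
np.set_printoptions(precision=4,suppress=True)
c=load('w5'); P=lambda u,v,z:onz(c,u/2+120-.25,v/2-.25,z)
T=np.array(c['st']['tool_pos']);M=R.from_rotvec(c['st']['tcp_rot']).as_matrix()
hk=T+M@np.array([.1607,.0045,0]); print('hook',hk)
for d in ((-.006,-.01),(-.006,.01),(.0125,-.01),(.0125,.01)):
    q=hk+M@np.array([-.0035 if d[0]>0 else .006,d[0],d[1]]); u,v=proj(c,q); print(((u-120+.25)*2,(v+.25)*2))
def ln(p,q,z):
    a,b=P(*p,z),P(*q,z); d=a-b; print(a,b,'yaw',np.degrees(np.arctan2(d[1],d[0]))-90,np.linalg.norm(d))
ln((422,0),(413,428),.156)   # hood front edge
ln((434,0),(421,428),.160)
ln((245,60),(260,397),.104) # near wall
print('lid',P(411,326,.063)) # lid top height: base 21 -> top 63
print('bar',P(417,295,.105),P(417,375,.105))
print('walls', P(255,117,.104),P(388,117,.104),P(260,268,.104))
# predict cab from origin guess
yaw=np.radians(5.9);O=np.array([.647,.017,0]);cx=np.array([np.cos(yaw),np.sin(yaw),0]);cy=np.array([-cx[1],cx[0],0])
E
```

```text
hook [ 0.5898 -0.0793  0.2041]
(np.float64(312.0856326165739), np.float64(348.897226291327))
(np.float64(312.1456852646576), np.float64(385.8622324451707))
(np.float64(348.2337042849871), np.float64(352.44942901418926))
(np.float64(347.66067511766596), np.float64(390.39024879358004))
[0.6222 0.1069 0.156 ] [ 0.6499 -0.1212  0.156 ] yaw 6.918972532409981 0.22978200868091073
[0.6277 0.1062 0.16  ] [ 0.6539 -0.1195  0.16  ] yaw 6.620355089592522 0.2272363309187519
[0.5276 0.0821 0.104 ] [ 0.5513 -0.1252  0.104 ] yaw 6.506448343029007 0.20865200733813993
lid [ 0.6553 -0.072   0.063 ]
bar [ 0.6494 -0.0454  0.105 ] [ 0.6571 -0.099   0.105 ]
walls [0.5357 0.0516 0.104 ] [0.6166 0.0594 0.104 ] [ 0.5451 -0.0381  0.104 ]
```

```bash
python3 - <<'E'
from h import *
np.set_printoptions(precision=4,suppress=True)
s=load('s4'); f=s['frame'][:,:,::-1]
cv2.imwrite('pics/c6.png',cv2.resize(f[225:300,230:345],None,fx=7,fy=7,interpolation=cv2.INTER_CUBIC))
c=load('w5');f=c['frame'][:,:,::-1]
cv2.imwrite('pics/c7.png',cv2.resize(f[130:215,270:380],None,fx=7,fy=7,interpolation=cv2.INTER_CUBIC))
E
```

```text
(no output)
```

View pics/c6.png

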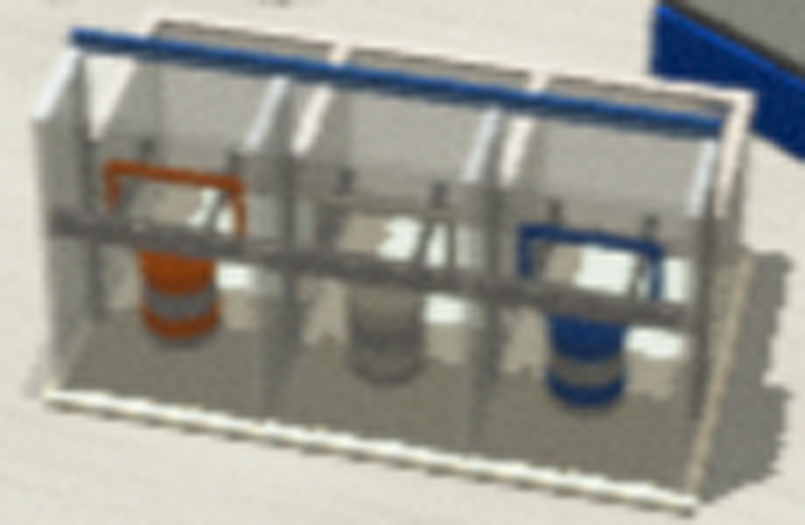

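View pics/c7.png

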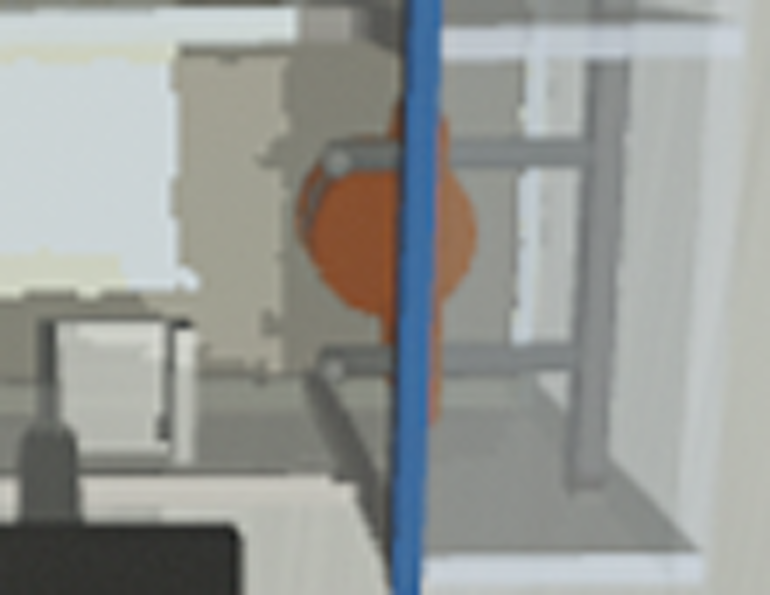

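```bash
python3 - <<'E'
from h import *
np.set_printoptions(precision=4,suppress=True)
c=load('w5');s=load('s4')
W=lambda u,v:((u+.5)/7-.5+270,(v+.5)/7-.5+130)
S=lambda u,v:((u+.5)/7-.5+230,(v+.5)/7-.5+225)
bar=onz(c,*W(427,260),.105);print('bar wrist',bar)
print('bar ends',onz(c,*W(420,95),.105),onz(c,*W(420,425),.105))
a,b=onz(c,*W(338,160),.110),onz(c,*W(333,367),.110); print('tips',a,b,(a+b)/2,np.linalg.norm(a-b)); d=a-b;print(np.degrees(np.arctan2(d[1],d[0]))-90)
print('scene bar ends',onz(s,*S(108,170),.105),onz(s,*S(242,184),.105),onz(s,*S(175,177),.105))
print('tri mid',tri(c,W(427,260),s,S(175,177)))
# lid/circle
print('lid',onz(c,*W(387,225),.063))
# prong axis z=.099: upper line at (500,151), lower (500,357)
p,q=onz(c,*W(520,152),.099),onz(c,*W(520,356),.099);print('prong',p,q,np.linalg.norm(p-q))
p2,q2=onz(c,*W(390,153),.099),onz(c,*W(390,359),.099); d=p-p2;print(np.degrees(np.arctan2(d[1],d[0])));d=q-q2;print(np.degrees(np.arctan2(d[1],d[0])))
E
```

```text
bar wrist [ 0.6562 -0.0707  0.105 ]
bar ends [ 0.6504 -0.04    0.105 ] [ 0.6595 -0.1031  0.105 ]
tips [ 0.636  -0.0529  0.11  ] [ 0.6403 -0.0922  0.11  ] [ 0.6381 -0.0726  0.11  ] 0.03951544065472935
6.223500313807449
scene bar ends [ 0.6617 -0.1008  0.105 ] [ 0.6512 -0.0434  0.105 ] [ 0.6564 -0.072   0.105 ]
tri mid (array([ 0.6564, -0.0713,  0.105 ]), np.float64(0.0012754135378611078))
lid [ 0.6545 -0.0706  0.063 ]
prong [ 0.672  -0.0493  0.099 ] [ 0.6783 -0.0887  0.099 ] 0.03994990106273502
5.950418157512789
6.869019862817214
```

```bash
cat >> h.py <<'E'
L=.1607
def tcp_for(hook,yaw,lean):
    y,l=np.radians([yaw,lean]); cx=np.array([np.cos(y),np.sin(y),0]);z=np.array([0,0,1.])
    e=np.cos(l)*cx+np.sin(l)*z; k=-np.sin(l)*cx+np.cos(l)*z
    M=np.stack([-k,e,np.cross(-k,e)],1); return np.asarray(hook)-.0045*e+L*k, M
def hook_now(st):
    M=R.from_rotvec(st['tcp_rot']).as_matrix(); return np.array(st['tool_pos'])+M@np.array([L,.0045,0]),M
def delta(st,hook,yaw,lean):
    p,M=tcp_for(hook,yaw,lean); M0=R.from_rotvec(st['tcp_rot']).as_matrix()
    return ((p-st['tool_pos'])*1000).round(1),np.degrees(R.from_matrix(M@M0.T).as_rotvec()).round(2)
E
python3 - <<'E'
from h import *
st=monitor.read_state();yaw=6.4;y=np.radians(yaw);cx=np.array([np.cos(y),np.sin(y),0])
b=np.array([.6563,-.0711,0])
for x,z in ((-50,190),(-50,80),(0,80)): print(x,z,delta(st,b+cx*x/1000+[0,0,z/1000],yaw,30))
print(cx)
E
```

```text
-50 190 (array([-62.5,  -6.3, -37.9]), array([  3.13, -29.84,   0.88]))
-50 80 (array([ -62.5,   -6.3, -147.9]), array([  3.13, -29.84,   0.88]))
0 80 (array([ -12.8,   -0.8, -147.9]), array([  3.13, -29.84,   0.88]))
[0.99376792 0.11146893 0.        ]
```

play_rows(deltas=[{"wx": 0.8,"wy": -7.5,"wz": 0.2,"x": -18,"y": -2,"z": 0,"fingers": 1},{"wx": 1.6,"wy": -15,"wz": 0.4,"x": -36,"y": -4,"z": -5,"fingers": 1},{"wx": 2.4,"wy": -23,"wz": 0.7,"x": -52,"y": -5.5,"z": -20,"fingers": 1},{"wx": 3.1,"wy": -29.8,"wz": 0.9,"x": -62.5,"y": -6.3,"z": -38,"fingers": 1},{"wx": 3.1,"wy": -29.8,"wz": 0.9,"x": -62.5,"y": -6.3,"z": -60,"fingers": 1},{"wx": 3.1,"wy": -29.8,"wz": 0.9,"x": -62.5,"y": -6.3,"z": -85,"fingers": 1},{"wx": 3.1,"wy": -29.8,"wz": 0.9,"x": -62.5,"y": -6.3,"z": -98,"fingers": 1},{"wx": 3.1,"wy": -29.8,"wz": 0.9,"x": -62.5,"y": -6.3,"z": -98,"fingers": 1},{"wx": 3.1,"wy": -29.8,"wz": 0.9,"x": -62.5,"y": -6.3,"z": -98,"fingers": 1}])

```text
time: 8.75
tool_pos: [0.524, -0.0853, 0.2681]
tcp_rot: [1.352, 0.886, -0.728]
wrist_force: [-0.2, -0.4, -0.9]
width: 0.224
```

```bash
python3 - <<'E'
from h import *
c=grab('wrist','w6'); print(c['st']['q'],hook_now(c['st']))
st=c['st'];yaw=6.4;y=np.radians(yaw);cx=np.array([np.cos(y),np.sin(y),0])
b=np.array([.6563,-.0711,0])
for x,z in ((-50,80),(0,80)): print(x,z,delta(st,b+cx*x/1000+[0,0,z/1000],yaw,30))
f=c['frame'][:,:,::-1]
cv2.imwrite('pics/w6b.png',cv2.resize(f[0:290,120:500],None,fx=2,fy=2,interpolation=cv2.INTER_CUBIC))
E
```

```text
[-0.36573085 -0.37524093  2.20688378  0.30781138  0.85883633 -0.6280768 ] (array([ 0.6078864 , -0.07599201,  0.13121942]), array([[ 0.49773638,  0.85992643,  0.1130709 ],
       [ 0.05500778,  0.09880635, -0.99358515],
       [-0.86558226,  0.50076325,  0.00187687]]))
-50 80 (array([ -1.1,  -0.8, -51.1]), array([ 0.1 ,  0.06, -0.09]))
0 80 (array([ 48.5,   4.8, -51.1]), array([ 0.1 ,  0.06, -0.09]))
```

View pics/w6b.png

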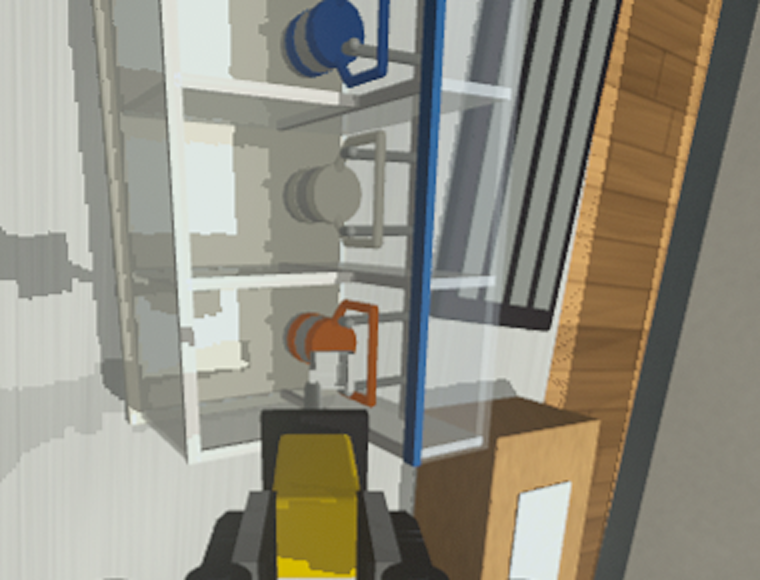

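```bash
python3 - <<'E'
from h import *
np.set_printoptions(precision=4,suppress=True)
c=load('w6'); P=lambda u,v,z:onz(c,u/2+120-.25,v/2-.25,z)
f=c['frame'][:,:,::-1]
cv2.imwrite('pics/c8.png',cv2.resize(f[140:215,250:350],None,fx=8,fy=8,interpolation=cv2.INTER_CUBIC))
print(P(375,308,.105),P(371,403,.105),P(373.5,355,.105))
h,M=hook_now(c['st'])
for d in ((-.006,-.01),(-.006,.01),(.017,-.01),(.017,.01)):
    q=h+M@np.array([-.0035 if d[0]>0 else .006,d[0],d[1]]); u,v=proj(c,q); print(((u-250+.5)*8,(v-140+.5)*8))
E
```

```text
[ 0.6549 -0.0443  0.105 ] [ 0.6605 -0.1013  0.105 ] [ 0.658  -0.0719  0.105 ]
(np.float64(209.12749902366886), np.float64(278.66072284246206))
(np.float64(209.3250787735833), np.float64(426.6691395848761))
(np.float64(389.16906608437876), np.float64(292.98161227743094))
(np.float64(386.20977020768896), np.float64(444.89980760930916))
```

View pics/c8.png

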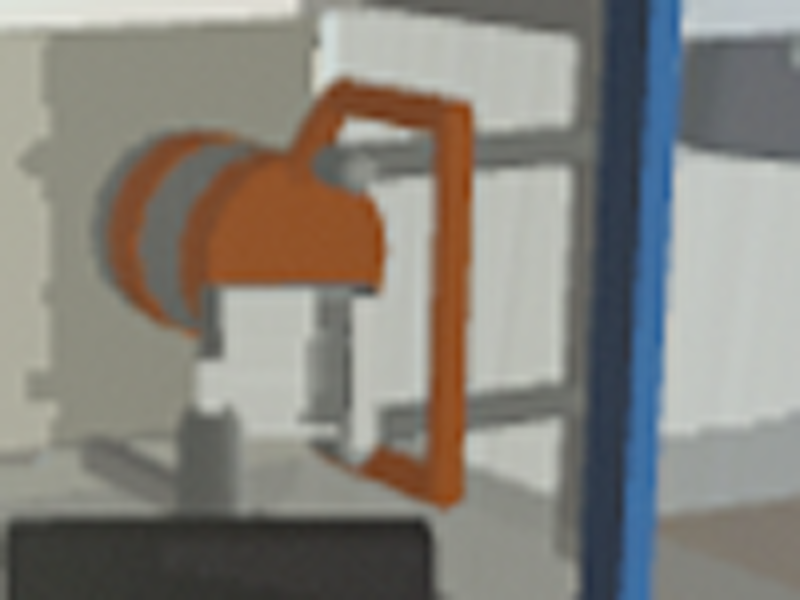

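play_rows(deltas=[{"wx": 0,"wy": 0,"wz": 0,"x": -1,"y": -1,"z": -18,"fingers": 1},{"wx": 0,"wy": 0,"wz": 0,"x": -1,"y": -1.5,"z": -38,"fingers": 1},{"wx": 0,"wy": 0,"wz": 0,"x": -1,"y": -1.5,"z": -51,"fingers": 1},{"wx": 0,"wy": 0,"wz": 0,"x": 3,"y": -1,"z": -51,"fingers": 1},{"wx": 0,"wy": 0,"wz": 0,"x": 13,"y": 0,"z": -51,"fingers": 1},{"wx": 0,"wy": 0,"wz": 0,"x": 25,"y": 1.3,"z": -51,"fingers": 1},{"wx": 0,"wy": 0,"wz": 0,"x": 37,"y": 2.7,"z": -51,"fingers": 1},{"wx": 0,"wy": 0,"wz": 0,"x": 46,"y": 3.7,"z": -51,"fingers": 1},{"wx": 0,"wy": 0,"wz": 0,"x": 49.3,"y": 4,"z": -51,"fingers": 1},{"wx": 0,"wy": 0,"wz": 0,"x": 49.3,"y": 4,"z": -51,"fingers": 1}])

```text
time: 10.05
tool_pos: [0.5727, -0.0807, 0.2155]
tcp_rot: [1.352, 0.888, -0.729]
wrist_force: [-0.9, -0.7, -1.6]
width: 0.225
```

```bash
python3 - <<'E'
from h import *
c=grab('wrist','w7'); print(c['st']['wrist_force'],hook_now(c['st'])[0])
f=c['frame'][:,:,::-1]
cv2.imwrite('pics/w7b.png',cv2.resize(f[110:230,220:360],None,fx=5,fy=5,interpolation=cv2.INTER_CUBIC))
E
```

```text
[-0.90462269 -0.69117618 -1.64847141] [ 0.65621633 -0.07127917  0.07846929]
```

View pics/w7b.png

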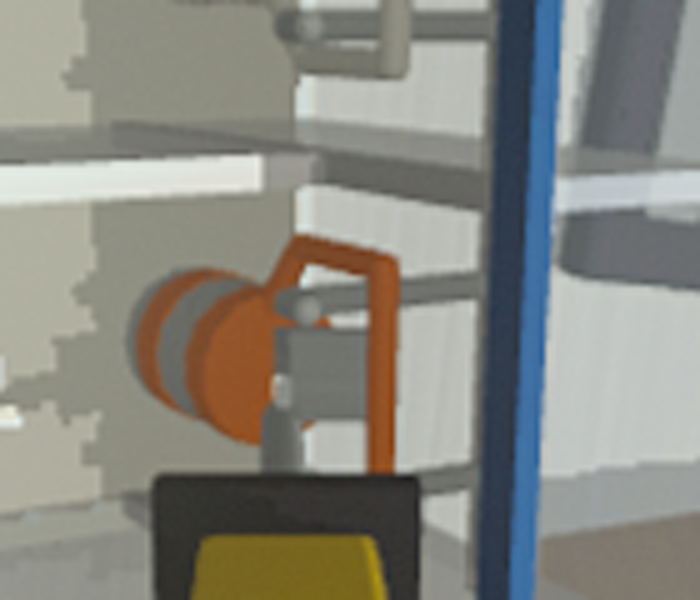

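```bash
python3 - <<'E'
from h import *
c=load('w7');h,M=hook_now(c['st'])
for d in ((-.003,-.01,0.003),(-.003,.01,.003),(.014,-.01,-.0035),(.014,.01,-.0035),(.017,-.01,-.0035),(.017,.01,-.0035)):
    q=h+M@np.array([d[2],d[0],d[1]]); u,v=proj(c,q); print(((u-220+.5)*5,(v-110+.5)*5))
for b in ((.6572,-.072,.105),(.6563,-.0713,.105)):
  u,v=proj(c,b); print('bar',((u-220+.5)*5,(v-110+.5)*5))
E
```

```text
(np.float64(295.0449809338434), np.float64(326.91863243302305))
(np.float64(294.9225286312324), np.float64(420.18164199135583))
(np.float64(378.5139595385246), np.float64(333.10062855866533))
(np.float64(376.9230436797264), np.float64(428.0491547130143))
(np.float64(393.2324509950777), np.float64(333.11005839192717))
(np.float64(391.3829998345227), np.float64(428.0585959678723))
bar (np.float64(382.89318192966675), np.float64(407.39296229655497))
bar (np.float64(379.44002891576673), np.float64(403.89746638957706))
```

play_rows(deltas=[{"wx": 0,"wy": 0,"wz": 0,"x": 0,"y": -0.5,"z": 8,"fingers": 1},{"wx": 0,"wy": 0,"wz": 0,"x": 0,"y": -0.5,"z": 16,"fingers": 1},{"wx": 0,"wy": 0,"wz": 0,"x": 0,"y": -0.5,"z": 21,"fingers": 1},{"wx": 0,"wy": 0,"wz": 0,"x": 0,"y": -0.5,"z": 24,"fingers": 1},{"wx": 0,"wy": 0,"wz": 0,"x": 0,"y": -0.5,"z": 27,"fingers": 1},{"wx": 0,"wy": 0,"wz": 0,"x": 0,"y": -0.5,"z": 30,"fingers": 1},{"wx": 0,"wy": 0,"wz": 0,"x": 0,"y": -0.5,"z": 33,"fingers": 1},{"wx": 0,"wy": 0,"wz": 0,"x": 0,"y": -0.5,"z": 36,"fingers": 1},{"wx": 0,"wy": 0,"wz": 0,"x": 0,"y": -0.5,"z": 38,"fingers": 1},{"wx": 0,"wy": 0,"wz": 0,"x": 0,"y": -0.5,"z": 38,"fingers": 1},{"wx": 0,"wy": 0,"wz": 0,"x": 0,"y": -0.5,"z": 38,"fingers": 1}])

```text
time: 11.48
tool_pos: [0.5725, -0.0813, 0.2535]
tcp_rot: [1.352, 0.888, -0.729]
wrist_force: [-1.4, -0.0, -1.9]
width: 0.223
```

```bash
python3 - <<'E'
from h import *
c=grab('wrist','w8'); print(c['st']['wrist_force'],hook_now(c['st'])[0])
f=c['frame'][:,:,::-1]
cv2.imwrite('pics/w8b.png',cv2.resize(f[110:230,220:360],None,fx=5,fy=5,interpolation=cv2.INTER_CUBIC))
E
```

```text
[-1.40796048 -0.03878526 -1.92517356] [ 0.65606976 -0.07194828  0.11653181]
```

View pics/w8b.png

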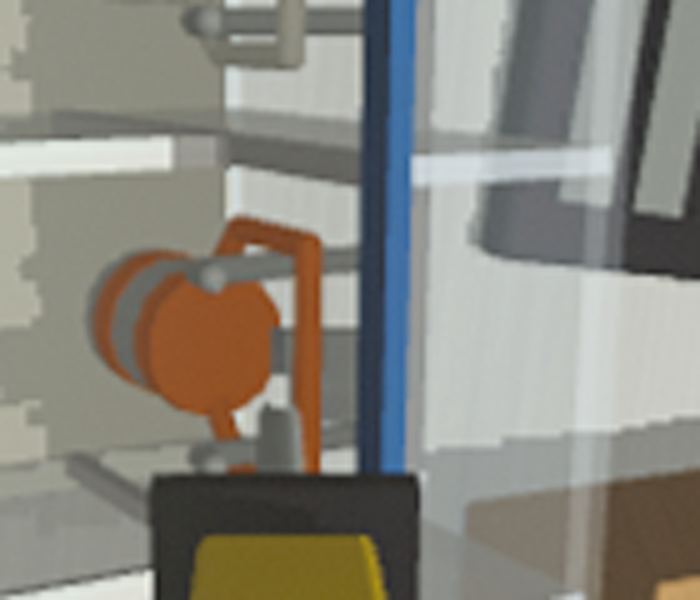

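```bash
python3 - <<'E'
from h import *
c=load('w8');h,M=hook_now(c['st'])
def pr(q): u,v=proj(c,q); return round((u-220+.5)*5),round((v-110+.5)*5)
for d in ((-.003,-.01,0.003),(-.003,.01,.003),(.014,-.01,-.0035),(.014,.01,-.0035),(.017,-.01,-.0035),(.017,.01,-.0035),(0,0,0)):
    print(pr(h+M@np.array([d[2],d[0],d[1]])))
print('bar low',pr((.657,-.072,.105)),'seated ends',pr(h+[-.003,.028,0]),pr(h+[.003,-.028,0]))
print('low ends',pr((.654,-.044,.105)))
for z in (.105,.110,.1165,.12): print(z,onz(c,308/5+220-.5,240/5+110-.5,z))
E
python3 - <<'E'
import sys;sys.path.insert(0,'.')
import os;os.chdir('.')
from h import *
s=grab('scene','s8');f=s['frame'][:,:,::-1]
cv2.imwrite('pics/s8b.png',cv2.resize(f[200:310,190:345],None,fx=5,fy=5,interpolation=cv2.INTER_CUBIC))
print(monitor.read_state()['time'])
E
```

```text
(295, 327)
(295, 420)
(379, 333)
(377, 428)
(393, 333)
(391, 428)
(309, 377)
bar low (286, 367) seated ends (311, 241) (308, 506)
low ends (287, 235)
0.105 [ 0.65932988 -0.04478736  0.105     ]
0.11 [ 0.65630589 -0.04431797  0.11      ]
0.1165 [ 0.65237471 -0.04370776  0.1165    ]
0.12 [ 0.65025792 -0.04337918  0.12      ]
11.575
```

View pics/s8b.png

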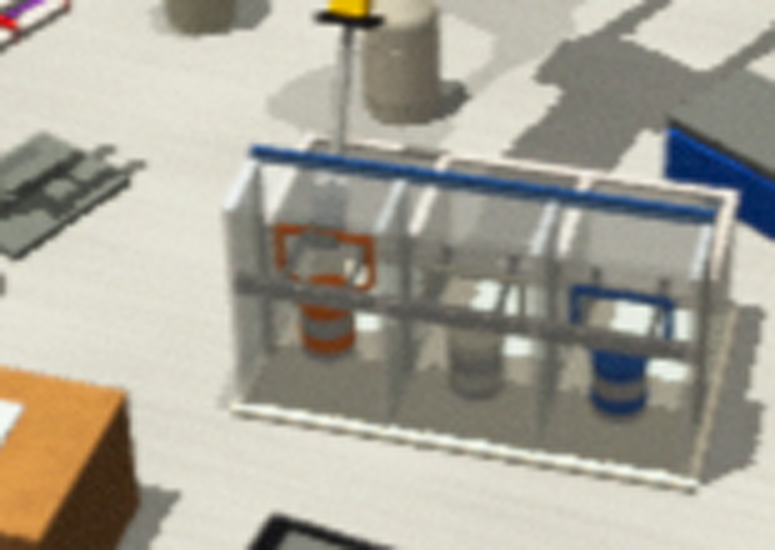

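play_rows(deltas=[{"wx": 0,"wy": 0,"wz": 0,"x": 0,"y": 0,"z": 3,"fingers": 1},{"wx": 0,"wy": 0,"wz": 0,"x": -1,"y": -0.1,"z": 4,"fingers": 1},{"wx": 0,"wy": 0,"wz": 0,"x": -4,"y": -0.4,"z": 4,"fingers": 1},{"wx": 0,"wy": 0,"wz": 0,"x": -9,"y": -1,"z": 4,"fingers": 1},{"wx": 0,"wy": 0,"wz": 0,"x": -15,"y": -1.7,"z": 4,"fingers": 1},{"wx": 0,"wy": 0,"wz": 0,"x": -22,"y": -2.5,"z": 4,"fingers": 1},{"wx": 0,"wy": 0,"wz": 0,"x": -29,"y": -3.2,"z": 4,"fingers": 1},{"wx": 0,"wy": 0,"wz": 0,"x": -36,"y": -4,"z": 5,"fingers": 1},{"wx": 0,"wy": 0,"wz": 0,"x": -43,"y": -4.8,"z": 8,"fingers": 1},{"wx": 0,"wy": 0,"wz": 0,"x": -48,"y": -5.4,"z": 13,"fingers": 1},{"wx": 0,"wy": 0,"wz": 0,"x": -51,"y": -5.7,"z": 20,"fingers": 1},{"wx": 0,"wy": 0,"wz": 0,"x": -52,"y": -5.8,"z": 28,"fingers": 1},{"wx": 0,"wy": 0,"wz": 0,"x": -52,"y": -5.8,"z": 38,"fingers": 1},{"wx": 0,"wy": 0,"wz": 0,"x": -52,"y": -5.8,"z": 50,"fingers": 1},{"wx": 0,"wy": 0,"wz": 0,"x": -52,"y": -5.8,"z": 63,"fingers": 1},{"wx": 0,"wy": 0,"wz": 0,"x": -52,"y": -5.8,"z": 76,"fingers": 1},{"wx": 0,"wy": 0,"wz": 0,"x": -52,"y": -5.8,"z": 88,"fingers": 1},{"wx": 0,"wy": 0,"wz": 0,"x": -52,"y": -5.8,"z": 97,"fingers": 1},{"wx": 0,"wy": 0,"wz": 0,"x": -52,"y": -5.8,"z": 102,"fingers": 1},{"wx": 0,"wy": 0,"wz": 0,"x": -52,"y": -5.8,"z": 104,"fingers": 1}])

```text
time: 14.08
tool_pos: [0.5206, -0.0872, 0.3578]
tcp_rot: [1.352, 0.887, -0.729]
wrist_force: [1.3, -0.3, -3.5]
width: 0.227
```

```bash
python3 - <<'E'
from h import *
c=grab('wrist','w9'); print(c['st']['wrist_force'],hook_now(c['st'])[0],c['st']['q'],c['st']['time'])
s=grab('scene','s9');t=grab('top','t9')
E
```

```text
[ 1.30142764 -0.32590031 -3.45080722] [ 0.60418762 -0.0778044   0.22084555] [-0.37427738 -0.41661411  2.07185149  0.2751688   1.03206504 -0.57521966] 14.075
```

View pics/w9.png

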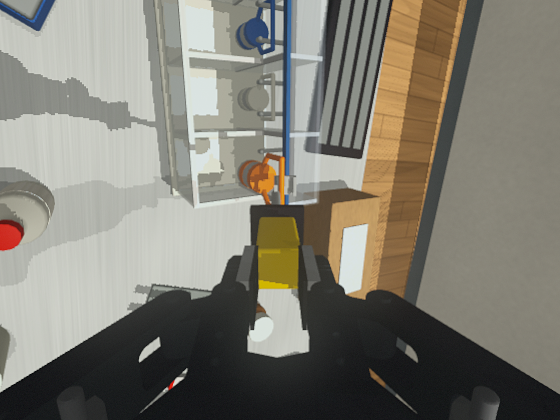

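View pics/s9.png

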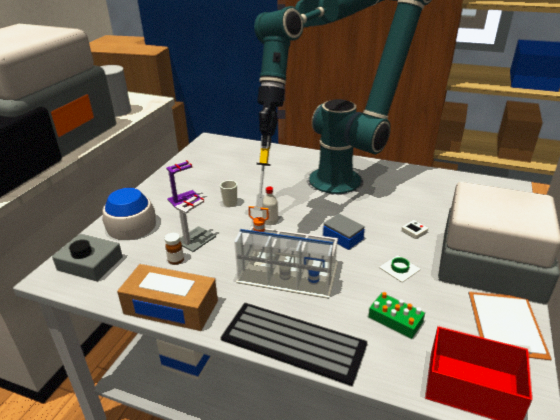

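View pics/t9.png

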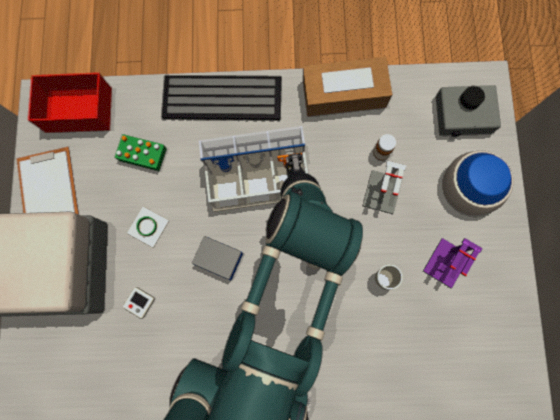

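```bash
python3 - <<'E'
from h import *
st=monitor.read_state()
for z in (.235,.19): print(delta(st,[.4715,.336,z],31.4,30))
# intermediate: rotate 8deg, 
for f in (.1,.25,.5,.75,.9,1): 
  p=np.array([.604,-.078,.235]); q=np.array([.565,.0,.235])
  print(f,delta(st,[.4715*f+.575*(1-f),.336*f-.08*(1-f),.235],6.4+25*f,30))
E
```

```text
(array([-120.8,  379.2,   14.7]), array([ 0.07, -0.06, 24.89]))
(array([-120.8,  379.2,  -30.3]), array([ 0.07, -0.06, 24.89]))
0.1 (array([-39. ,  35.7,  14.7]), array([ 0.06, -0.07,  2.39]))
0.25 (array([-53.5,  92.6,  14.7]), array([ 0.06, -0.07,  6.14]))
0.5 (array([-76.9, 187.8,  14.7]), array([ 0.06, -0.07, 12.39]))
0.75 (array([-99.3, 283.3,  14.7]), array([ 0.07, -0.06, 18.64]))
0.9 (array([-112.3,  340.8,   14.7]), array([ 0.07, -0.06, 22.39]))
1 (array([-120.8,  379.2,   14.7]), array([ 0.07, -0.06, 24.89]))
```

play_rows(deltas=[{"wx": 0,"wy": 0,"wz": 0,"x": -4,"y": 0,"z": 5,"fingers": 1},{"wx": 0,"wy": 0,"wz": 0.3,"x": -11,"y": 3,"z": 10,"fingers": 1},{"wx": 0,"wy": 0,"wz": 0.8,"x": -19,"y": 10,"z": 14,"fingers": 1},{"wx": 0,"wy": 0,"wz": 1.6,"x": -28,"y": 21,"z": 15,"fingers": 1},{"wx": 0,"wy": 0,"wz": 2.6,"x": -36,"y": 37,"z": 15,"fingers": 1},{"wx": 0,"wy": 0,"wz": 3.9,"x": -43,"y": 57,"z": 15,"fingers": 1},{"wx": 0,"wy": 0,"wz": 5.3,"x": -50,"y": 80,"z": 15,"fingers": 1},{"wx": 0,"wy": 0,"wz": 6.9,"x": -56,"y": 105,"z": 15,"fingers": 1},{"wx": 0,"wy": 0,"wz": 8.6,"x": -63,"y": 131,"z": 15,"fingers": 1},{"wx": 0,"wy": 0,"wz": 10.4,"x": -70,"y": 158,"z": 15,"fingers": 1},{"wx": 0,"wy": 0,"wz": 12.2,"x": -76,"y": 185,"z": 15,"fingers": 1},{"wx": 0,"wy": 0,"wz": 14,"x": -83,"y": 213,"z": 15,"fingers": 1},{"wx": 0,"wy": 0,"wz": 15.8,"x": -89,"y": 240,"z": 15,"fingers": 1},{"wx": 0,"wy": 0,"wz": 17.5,"x": -95,"y": 266,"z": 15,"fingers": 1},{"wx": 0,"wy": 0,"wz": 19.1,"x": -101,"y": 291,"z": 15,"fingers": 1},{"wx": 0,"wy": 0,"wz": 20.7,"x": -106,"y": 315,"z": 15,"fingers": 1},{"wx": 0,"wy": 0,"wz": 22.2,"x": -111,"y": 337,"z": 15,"fingers": 1},{"wx": 0,"wy": 0,"wz": 23.4,"x": -116,"y": 356,"z": 15,"fingers": 1},{"wx": 0,"wy": 0,"wz": 24.4,"x": -119,"y": 371,"z": 15,"fingers": 1},{"wx": 0,"wy": 0,"wz": 24.9,"x": -120.8,"y": 379,"z": 15,"fingers": 1}])

```text
time: 16.73
tool_pos: [0.399, 0.2928, 0.3725]
tcp_rot: [1.104, 1.135, -0.391]
wrist_force: [-0.1, 0.5, -3.1]
width: 0.225
```

play_rows(deltas=[{"wx": 0,"wy": 0,"wz": 0,"x": 0,"y": 0,"z": -4,"fingers": 1},{"wx": 0,"wy": 0,"wz": 0,"x": 0,"y": 0,"z": -12,"fingers": 1},{"wx": 0,"wy": 0,"wz": 0,"x": 0,"y": 0,"z": -22,"fingers": 1},{"wx": 0,"wy": 0,"wz": 0,"x": 0,"y": 0,"z": -32,"fingers": 1},{"wx": 0,"wy": 0,"wz": 0,"x": 0,"y": 0,"z": -42,"fingers": 1},{"wx": 0,"wy": 0,"wz": 0,"x": 0,"y": 0,"z": -50,"fingers": 1},{"wx": 0,"wy": 0,"wz": 0,"x": 0,"y": 0,"z": -55,"fingers": 1},{"wx": 0,"wy": 0,"wz": 0,"x": 0,"y": 0,"z": -57,"fingers": 1},{"wx": 0,"wy": 0,"wz": 0,"x": 0,"y": 0,"z": -57,"fingers": 1},{"wx": 0,"wy": 0,"wz": 0,"x": 0,"y": 0,"z": -57,"fingers": 1},{"wx": 0,"wy": 0,"wz": 0,"x": 0,"y": 0,"z": -57,"fingers": 1},{"wx": 0,"wy": 0,"wz": 0,"x": 0,"y": 0,"z": -57,"fingers": 1}])

```text
time: 18.23
tool_pos: [0.3999, 0.2919, 0.3159]
tcp_rot: [1.105, 1.133, -0.392]
wrist_force: [-0.2, -0.3, -3.3]
width: 0.218
```

```bash
python3 - <<'E'
from h import *
c=grab('wrist','w10'); print(c['st']['wrist_force'],hook_now(c['st'])[0],c['st']['q'],c['st']['time'])
s=grab('scene','s10');t=grab('top','t10')
f=s['frame'][:,:,::-1]; cv2.imwrite('pics/s10b.png',cv2.resize(f[170:300,350:450],None,fx=5,fy=5,interpolation=cv2.INTER_CUBIC)[:600])
E
```

```text
[-0.22612704 -0.29664963 -3.33079152] [0.47179906 0.33563662 0.17899899] [ 0.59972136 -0.50379348  2.19836035 -0.03341916  0.92463103  0.06422806] 18.225
```

View pics/w10.png

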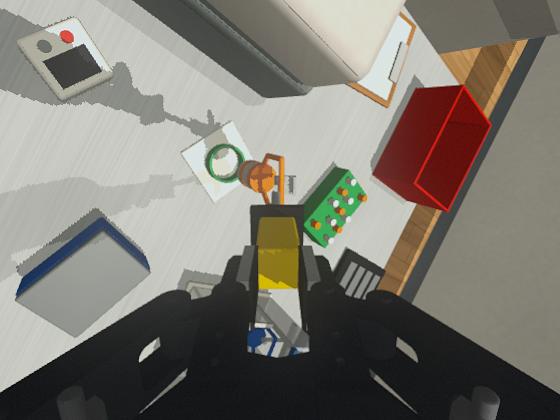

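View pics/s10b.png

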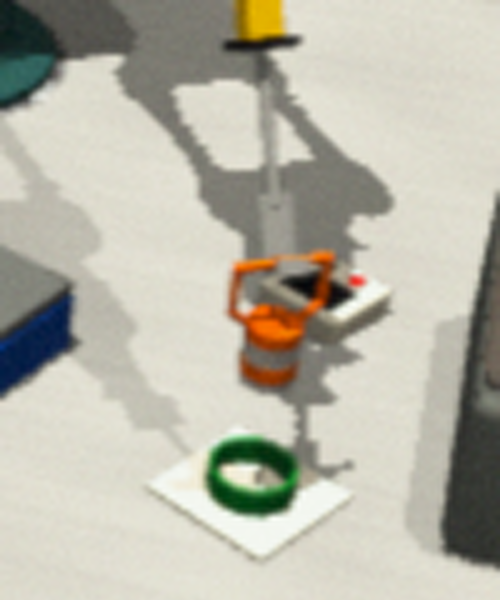

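View pics/t10.png

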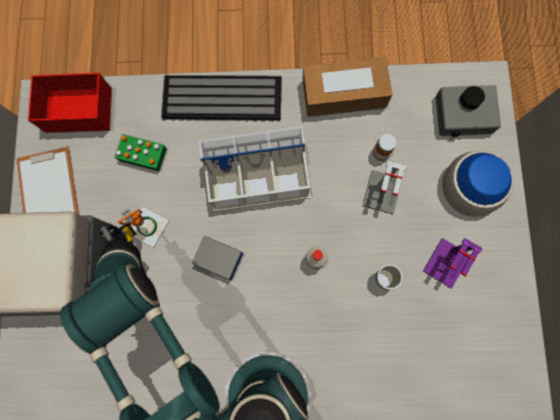

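```bash
python3 - <<'E'
from h import *
np.set_printoptions(precision=4,suppress=True)
c=load('w10');s=load('s10');t=load('top0')
f=c['frame'].astype(int)
def cup(c,box):
    f=c['frame'].astype(int);m=((f[:,:,1]-f[:,:,0]>25)&(f[:,:,1]-f[:,:,2]>15)).astype(np.uint8)
    u0,v0,u1,v1=box; mm=np.zeros_like(m);mm[v0:v1,u0:u1]=m[v0:v1,u0:u1]; return mm
for n,c_,b in (('w',c,(190,130,250,200)),('s',s,(380,250,420,280)),('t',t,(130,210,170,245))):
    m=cup(c_,b); ys,xs=np.nonzero(m); pts=np.stack([xs,ys],1).astype(np.float32)
    k=cv2.convexHull(pts); e=cv2.fitEllipse(k); print(n,len(xs),xs.min(),xs.max(),ys.min(),ys.max(),e, onz(c_,*e[0],.018))
cv2.imwrite('pics/c9.png',cv2.resize(c['frame'][110:220,170:310,::-1],None,fx=5,fy=5,interpolation=cv2.INTER_CUBIC))
# instrument from top depth
for u,v in ((95,230),(100,250),(104,280),(80,230),(70,260),(60,240),(20,260),(75,215)): print((u,v),dep(t,u,v))
print('wrist cam',c['cw'][:3,3])
E
```

```text
w 281 206 244 145 182 ((225.7099609375, 162.9539794921875), (37.903038024902344, 39.388675689697266), 118.775634765625) [0.4716 0.3363 0.018 ]
s 189 391 409 257 273 ((399.8460388183594, 264.5199279785156), (15.981103897094727, 18.89762306213379), 110.99624633789062) [0.4714 0.3357 0.018 ]
t 116 136 155 216 235 ((145.4533233642578, 225.40631103515625), (19.281070709228516, 20.022581100463867), 75.42500305175781) [0.471  0.3381 0.018 ]
(95, 230) [0.4494 0.4508 0.0962]
(100, 250) [0.3996 0.4508 0.0564]
(104, 280) [0.3195 0.4516 0.0167]
(80, 230) [0.4374 0.4552 0.1773]
(70, 260) [0.3586 0.4584 0.2156]
(60, 240) [0.4076 0.4847 0.2181]
(20, 260) [0.3613 0.5774 0.2224]
(75, 215) [0.4705 0.4563 0.2074]
wrist cam [0.2962 0.3132 0.4516]
```

View pics/c9.png

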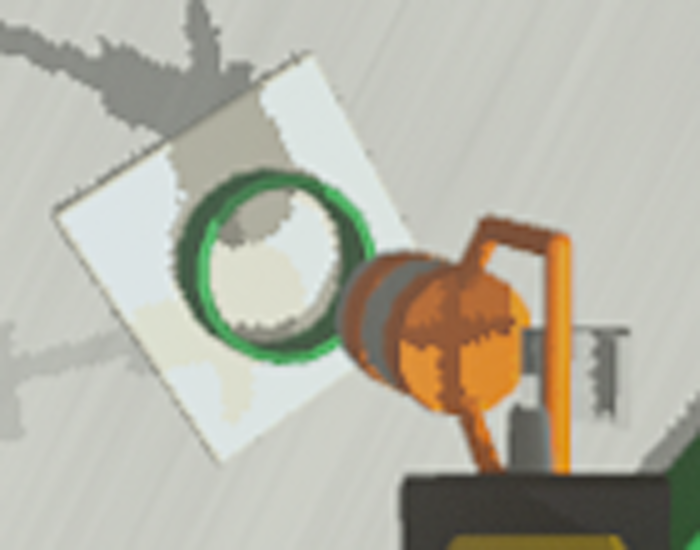

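```bash
python3 - <<'E'
from h import *
np.set_printoptions(precision=4,suppress=True)
c=load('w10');s=load('s10')
W=lambda u,v:((u+.5)/5-.5+170,(v+.5)/5-.5+110)
S=lambda u,v:((u+.5)/5-.5+350,(v+.5)/5-.5+170)
a,b=onz(c,*W(310,53),.006),onz(c,*W(222,465),.006);l=onz(c,*W(53,213),.006);print('foot',a,b,l,(a+b)/2,np.linalg.norm(a-l),np.linalg.norm(l-b))
print('foot scene',[onz(s,*S(*p),.006) for p in ((146,487),(237,425),(354,495),(262,562))],np.mean([onz(s,*S(*p),.006) for p in ((146,487),(237,425),(354,495),(262,562))],0))
e=cv2.fitEllipse(np.array([[398,330],[460,262],[525,325],[460,413],[412,385],[510,380],[420,280],[505,285]],np.float32));print(e)
print('lid',onz(c,*W(*e[0]),.137), 'scene lid',onz(s,*S(273,327),.137))
print('bar scene',onz(s,*S(233,268),.179),onz(s,*S(330,258),.179))
print('base scene: bottom ellipse', onz(s,*S(270,375),.095))
E
```

```text
foot [0.4546 0.3963 0.006 ] [0.4887 0.2752 0.006 ] [0.4099 0.3198 0.006 ] [0.4716 0.3357 0.006 ] 0.0885267528207503 0.09048557557134514
foot scene [array([0.4909, 0.2753, 0.006 ]), array([0.4102, 0.3188, 0.006 ]), array([0.4547, 0.3974, 0.006 ]), array([0.5356, 0.3533, 0.006 ])] [0.4728 0.3362 0.006 ]
((460.669677734375, 337.049072265625), (126.391845703125, 149.8516387939453), 2.6998977661132812)
lid [0.4701 0.3356 0.137 ] scene lid [0.4786 0.3348 0.137 ]
bar scene [0.4871 0.3078 0.179 ] [0.4581 0.3592 0.179 ]
base scene: bottom ellipse [0.4694 0.3371 0.095 ]
```

play_rows(deltas=[{"wx": 0,"wy": 0,"wz": 0,"x": 0,"y": 0.3,"z": -4,"fingers": 1},{"wx": 0,"wy": 0,"wz": 0,"x": 0,"y": 0.3,"z": -12,"fingers": 1},{"wx": 0,"wy": 0,"wz": 0,"x": 0,"y": 0.3,"z": -22,"fingers": 1},{"wx": 0,"wy": 0,"wz": 0,"x": 0,"y": 0.3,"z": -32,"fingers": 1},{"wx": 0,"wy": 0,"wz": 0,"x": 0,"y": 0.3,"z": -41,"fingers": 1},{"wx": 0,"wy": 0,"wz": 0,"x": 0,"y": 0.3,"z": -48,"fingers": 1},{"wx": 0,"wy": 0,"wz": 0,"x": 0,"y": 0.3,"z": -53,"fingers": 1},{"wx": 0,"wy": 0,"wz": 0,"x": 0,"y": 0.3,"z": -57,"fingers": 1},{"wx": 0,"wy": 0,"wz": 0,"x": 0,"y": 0.3,"z": -58,"fingers": 1},{"wx": 0,"wy": 0,"wz": 0,"x": 0,"y": 0.3,"z": -58,"fingers": 1},{"wx": 0,"wy": 0,"wz": 0,"x": 0,"y": 0.3,"z": -58,"fingers": 1}])

```text
time: 19.75
tool_pos: [0.4, 0.2923, 0.2581]
tcp_rot: [1.106, 1.133, -0.391]
wrist_force: [0.1, 0.2, -2.7]
width: 0.224
```

```bash
python3 - <<'E'
from h import *
c=grab('wrist','w11'); print(c['st']['wrist_force'],hook_now(c['st'])[0],c['st']['time'])
s=grab('scene','s11')
a=cv2.resize(c['frame'][120:220,180:300,::-1],None,fx=4,fy=4,interpolation=cv2.INTER_CUBIC)
b=cv2.resize(s['frame'][210:290,360:440,::-1],None,fx=4,fy=4,interpolation=cv2.INTER_CUBIC)
o=np.zeros((400,800,3),np.uint8);o[:400,:480]=a;o[:320,480:800]=b;cv2.imwrite('pics/c11.png',o)
E
```

```text
[ 0.12690297  0.17066793 -2.72835523] [0.4719407  0.33605603 0.12120366] 19.75
```

View pics/c11.png

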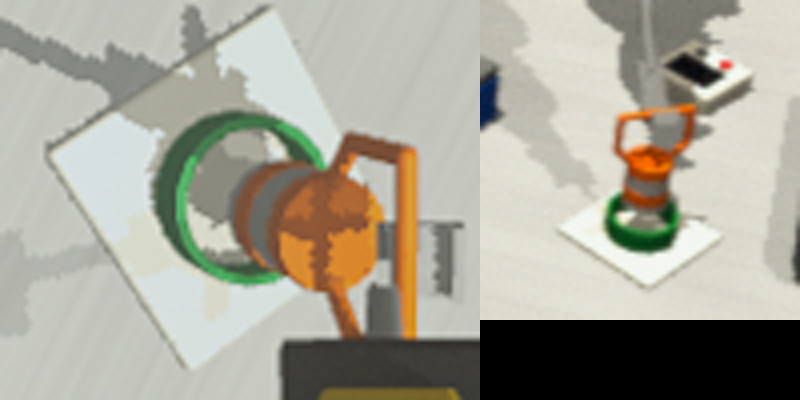

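```bash
python3 - <<'E'
from h import *
c=load('w11');s=load('s11')
f=s['frame'].astype(int)
org=((f[:,:,0]-f[:,:,2]>70)&(f[:,:,0]-f[:,:,1]>40)).astype(np.uint8); grn=((f[:,:,1]-f[:,:,0]>25)&(f[:,:,1]-f[:,:,2]>15)).astype(np.uint8)
for n,m,b in (('org',org,(380,230,430,285)),('grn',grn,(380,240,430,285))):
    for v in range(b[1],b[3]):
        x=np.nonzero(m[v,b[0]:b[2]])[0]+b[0]
        if len(x): print(n,v,x.min(),x.max(),(x.min()+x.max())/2)
h,M=hook_now(c['st'])
print('bar pred',proj(s,h),'lid pred',proj(s,h-[0,0,.042]),'base pred',proj(s,h-[0,0,.084]),'cup rim',proj(s,[.4715,.336,.026]))
E
```

```text
org 236 408 413 410.5
org 237 401 413 407.0
org 238 395 413 404.0
org 239 394 412 403.0
org 240 394 412 403.0
org 241 394 412 403.0
org 242 394 412 403.0
org 243 394 412 403.0
org 244 394 412 403.0
org 245 394 412 403.0
org 246 394 411 402.5
org 247 394 410 402.0
org 248 394 409 401.5
org 249 395 408 401.5
org 250 396 408 402.0
org 251 397 408 402.5
org 252 397 407 402.0
org 253 397 406 401.5
org 254 399 406 402.5
org 255 402 403 402.5
org 256 396 396 396.0
org 257 396 397 396.5
org 258 396 399 397.5
org 259 396 405 400.5
org 260 397 405 401.0
org 261 399 404 401.5
grn 258 394 394 394.0
grn 259 392 394 393.0
grn 260 392 394 393.0
grn 261 392 408 400.0
grn 262 392 408 400.0
grn 263 392 409 400.5
grn 264 391 409 400.0
grn 265 392 409 400.5
grn 266 392 409 400.5
grn 267 392 408 400.0
grn 268 392 407 399.5
grn 269 393 407 400.0
grn 270 394 407 400.5
grn 271 395 406 400.5
grn 272 397 404 400.5
grn 273 402 402 402.0
bar pred (np.float64(404.26690008820333), np.float64(238.07771866511501)) lid pred (np.float64(402.46285187466356), np.float64(249.1421304002444)) base pred (np.float64(400.71889089478395), np.float64(259.85702980320724)) cup rim (np.float64(400.2669022483094), np.float64(262.56765615611187))
```

play_rows(deltas=[{"wx": 0,"wy": 0,"wz": 0,"x": -0.3,"y": -0.3,"z": -4,"fingers": 1},{"wx": 0,"wy": 0,"wz": 0,"x": -0.3,"y": -0.3,"z": -10,"fingers": 1},{"wx": 0,"wy": 0,"wz": 0,"x": -0.3,"y": -0.3,"z": -16,"fingers": 1},{"wx": 0,"wy": 0,"wz": 0,"x": -0.3,"y": -0.3,"z": -21,"fingers": 1},{"wx": 0,"wy": 0,"wz": 0,"x": -0.3,"y": -0.3,"z": -24,"fingers": 1},{"wx": 0,"wy": 0,"wz": 0,"x": -0.3,"y": -0.3,"z": -26,"fingers": 1},{"wx": 0,"wy": 0,"wz": 0,"x": -0.3,"y": -0.3,"z": -27,"fingers": 1},{"wx": 0,"wy": 0,"wz": 0,"x": -0.3,"y": -0.3,"z": -28,"fingers": 1},{"wx": 0,"wy": 0,"wz": 0,"x": -0.3,"y": -0.3,"z": -29,"fingers": 1},{"wx": 0,"wy": 0,"wz": 0,"x": -0.3,"y": -0.3,"z": -30,"fingers": 1},{"wx": 0,"wy": 0,"wz": 0,"x": -0.3,"y": -0.3,"z": -31,"fingers": 1},{"wx": 0,"wy": 0,"wz": 0,"x": -0.3,"y": -0.3,"z": -32,"fingers": 1},{"wx": 0,"wy": 0,"wz": 0,"x": -0.3,"y": -0.3,"z": -33,"fingers": 1},{"wx": 0,"wy": 0,"wz": 0,"x": -0.3,"y": -0.3,"z": -34,"fingers": 1},{"wx": 0,"wy": 0,"wz": 0,"x": -0.3,"y": -0.3,"z": -35,"fingers": 1},{"wx": 0,"wy": 0,"wz": 0,"x": -0.3,"y": -0.3,"z": -36,"fingers": 1}])

```text
time: 21.85
tool_pos: [0.3995, 0.2918, 0.2216]
tcp_rot: [1.105, 1.134, -0.392]
wrist_force: [0.7, -0.8, -1.5]
width: 0.226
```

```bash
cat > v.py <<'E'
from h import *
import sys
n=sys.argv[1]
c=grab('wrist','w'+n); print(c['st']['wrist_force'],hook_now(c['st'])[0],c['st']['time'])
s=grab('scene','s'+n)
a=cv2.resize(c['frame'][120:220,180:300,::-1],None,fx=4,fy=4,interpolation=cv2.INTER_CUBIC)
b=cv2.resize(s['frame'][210:290,360:440,::-1],None,fx=4,fy=4,interpolation=cv2.INTER_CUBIC)
o=np.zeros((400,800,3),np.uint8);o[:400,:480]=a;o[:320,480:800]=b;cv2.imwrite('pics/c%s.png'%n,o)
E
python3 v.py 12
```

```text
[ 0.66115006 -0.80821176 -1.49909476] [0.47137186 0.33555618 0.08461896] 21.85
```

View pics/c12.png

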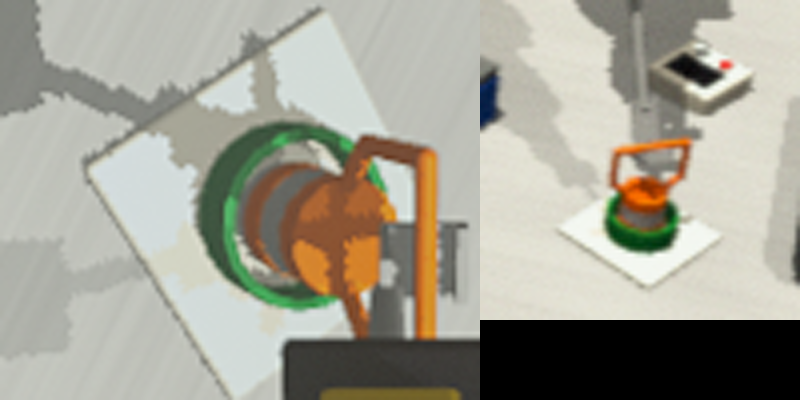

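play_rows(deltas=[{"wx": 0,"wy": 0,"wz": 0,"x": 0,"y": 0,"z": -3,"fingers": 1},{"wx": 0,"wy": 0,"wz": 0,"x": 0,"y": 0,"z": -8,"fingers": 1},{"wx": 0,"wy": 0,"wz": 0,"x": 0,"y": 0,"z": -13,"fingers": 1},{"wx": 0,"wy": 0,"wz": 0,"x": 0,"y": 0,"z": -17,"fingers": 1},{"wx": 0,"wy": 0,"wz": 0,"x": 0,"y": 0,"z": -18.5,"fingers": 1},{"wx": 0,"wy": 0,"wz": 0,"x": 0,"y": 0,"z": -18.5,"fingers": 1},{"wx": 0,"wy": 0,"wz": 0,"x": 0,"y": 0,"z": -18.5,"fingers": 1}])

```text
time: 22.82
tool_pos: [0.3996, 0.2919, 0.2035]
tcp_rot: [1.105, 1.133, -0.392]
wrist_force: [-0.6, 0.3, -1.6]
width: 0.23
```

```bash
python3 v.py 13; python3 - <<'E'
from h import *
c=load('w13');h,M=hook_now(c['st'])
def pr(q): u,v=proj(c,q); return round((u-180+.5)*4),round((v-120+.5)*4)
for d in ((.014,-.01,-.0035),(.014,.01,-.0035),(.017,-.01,-.0035),(.017,.01,-.0035)): print(pr(h+M@np.array([d[2],d[0],d[1]])))
print('bar',pr((.4715,.336,.09)),onz(c,435/4+180-.5,200/4+120-.5,.09))
E
```

```text
[-0.59464668  0.33568998 -1.57359644] [0.47156824 0.33570634 0.06651608] 22.825
(463, 226)
(462, 302)
(475, 226)
(473, 302)
bar (457, 278) [0.45549222 0.34948779 0.09      ]
```

View pics/c13.png

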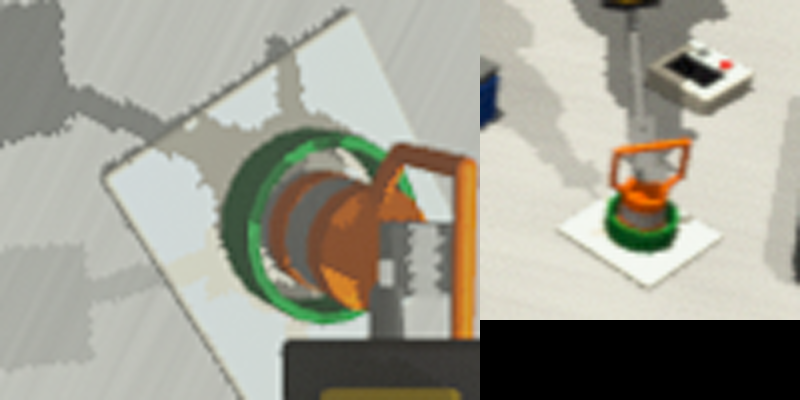

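play_rows(deltas=[{"wx": 0,"wy": 0,"wz": 0,"x": -2.6,"y": -1.6,"z": 0,"fingers": 1},{"wx": 0,"wy": 0,"wz": 0,"x": -7.7,"y": -4.7,"z": 0,"fingers": 1},{"wx": 0,"wy": 0,"wz": 0,"x": -13.7,"y": -8.3,"z": 0,"fingers": 1},{"wx": 0,"wy": 0,"wz": 0,"x": -20.5,"y": -12.5,"z": 0,"fingers": 1},{"wx": 0,"wy": 0,"wz": 0,"x": -27.3,"y": -16.7,"z": 0,"fingers": 1},{"wx": 0,"wy": 0,"wz": 0,"x": -35.9,"y": -21.9,"z": 0,"fingers": 1},{"wx": 0,"wy": 0,"wz": 0,"x": -44.4,"y": -27.1,"z": 0,"fingers": 1},{"wx": 0,"wy": 0,"wz": 0,"x": -51.2,"y": -31.3,"z": 3,"fingers": 1},{"wx": 0,"wy": 0,"wz": 0,"x": -55,"y": -33,"z": 20,"fingers": 1},{"wx": 0,"wy": 0,"wz": 0,"x": -55,"y": -33,"z": 45,"fingers": 1},{"wx": 0,"wy": 0,"wz": 0,"x": -55,"y": -33,"z": 75,"fingers": 1},{"wx": 0,"wy": 0,"wz": 0,"x": -55,"y": -33,"z": 100,"fingers": 1}])

```text
time: 24.42
tool_pos: [0.3444, 0.2588, 0.305]
tcp_rot: [1.106, 1.133, -0.391]
wrist_force: [0.8, 0.5, -1.5]
width: 0.227
```

```bash
python3 v.py 14;python3 -c "
from h import *
print(monitor.read_state()['q'])"
```

```text
[ 0.80302851  0.48394947 -1.50694153] [0.4164924  0.30269472 0.16817036] 24.425
[ 0.61566861 -0.66272823  2.2941363  -0.04166933  0.98088569  0.08104298]
```

View pics/w14.png

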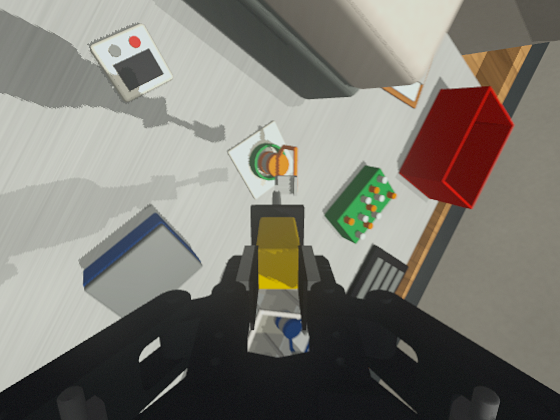

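View pics/s14.png

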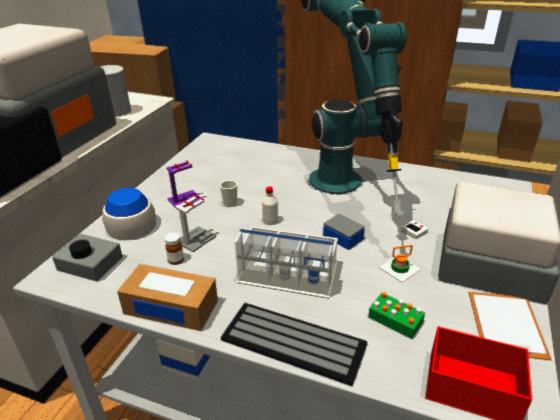

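```bash
python3 - <<'E'
from h import *
st=monitor.read_state();h,M=hook_now(st)
y=np.degrees(np.arctan2(M[1,1],M[0,1]))
def dl(p,yaw):
    _,N=tcp_for([0,0,0],yaw,0);return np.degrees(R.from_matrix(N@M.T).as_rotvec()).round(2)
print(y,dl(0,y))
S=R.from_rotvec([1.42916675,1.04941032,-1.42913502]).as_matrix();print(np.degrees(np.arctan2(S[1,1],S[0,1])),np.degrees(np.arcsin(S[2,1])))
E
```

```text
31.433310238607152 [-1.582e+01  2.597e+01  1.000e-02]
-17.39750008186858 0.024214322071969458
```

play_rows(deltas=[{"wx": -2,"wy": 3.3,"wz": 0,"x": 0,"y": -5,"z": 15,"fingers": 1},{"wx": -6,"wy": 9.8,"wz": 0,"x": 5,"y": -15,"z": 35,"fingers": 1},{"wx": -10.5,"wy": 17.2,"wz": 0,"x": 12,"y": -28,"z": 55,"fingers": 1},{"wx": -14,"wy": 23,"wz": 0,"x": 20,"y": -42,"z": 62,"fingers": 1},{"wx": -15.8,"wy": 26,"wz": 0,"x": 27,"y": -55,"z": 65,"fingers": 1},{"wx": -15.8,"wy": 26,"wz": 0,"x": 30,"y": -60,"z": 65,"fingers": 1}])

```text
time: 25.28
tool_pos: [0.3753, 0.1986, 0.3667]
tcp_rot: [0.791, 1.425, -0.805]
wrist_force: [0.1, 0.2, -1.6]
width: 0.224
```

play_rows(deltas=[{"wx": 0,"wy": 0,"wz": -2,"x": 4,"y": -18,"z": 0,"fingers": 1},{"wx": 0,"wy": 0,"wz": -6,"x": 12,"y": -55,"z": 0,"fingers": 1},{"wx": 0,"wy": 0,"wz": -11,"x": 20,"y": -102,"z": 0,"fingers": 1},{"wx": 0,"wy": 0,"wz": -16,"x": 28,"y": -152,"z": 0,"fingers": 1},{"wx": 0,"wy": 0,"wz": -21,"x": 36,"y": -203,"z": 0,"fingers": 1},{"wx": 0,"wy": 0,"wz": -26,"x": 44,"y": -254,"z": 0,"fingers": 1},{"wx": 0,"wy": 0,"wz": -31,"x": 52,"y": -305,"z": 0,"fingers": 1},{"wx": 0,"wy": 0,"wz": -36,"x": 60,"y": -356,"z": 0,"fingers": 1},{"wx": 0,"wy": 0,"wz": -41,"x": 67,"y": -406,"z": 0,"fingers": 1},{"wx": 0,"wy": 0,"wz": -45,"x": 73,"y": -455,"z": 0,"fingers": 1},{"wx": 0,"wy": 0,"wz": -47.5,"x": 76,"y": -490,"z": 0,"fingers": 1},{"wx": 0,"wy": 0,"wz": -48.8,"x": 78,"y": -508,"z": 0,"fingers": 1},{"wx": 0,"wy": 0,"wz": -48.8,"x": 78,"y": -513,"z": 0,"fingers": 1},{"wx": 0,"wy": 0,"wz": -48.8,"x": 78,"y": -513,"z": -20,"fingers": 1},{"wx": 0,"wy": 0,"wz": -48.8,"x": 78,"y": -513,"z": -45,"fingers": 1},{"wx": 0,"wy": 0,"wz": -48.8,"x": 78,"y": -513,"z": -45,"fingers": 1},{"wx": 0,"wy": 0,"wz": -48.8,"x": 78,"y": -513,"z": -45,"fingers": 1}])

```text
time: 27.4
tool_pos: [0.4526, -0.3133, 0.3234]
tcp_rot: [1.426, 1.058, -1.434]
wrist_force: [-0.4, 0.4, -1.1]
width: 0.223
```

```bash
python3 - <<'E'
from h import *
np.set_printoptions(precision=4,suppress=True)
c=grab('wrist','w15');st=c['st'];print(st['tool_pos'],st['q'],st['time'],st['width'])
S=R.from_rotvec([1.42916675,1.04941032,-1.42913502]).as_matrix();M=R.from_rotvec(st['tcp_rot']).as_matrix()
seat=np.array([.5388,-.3398,.1852]);print('to seat',(seat-st['tool_pos'])*1000,np.degrees(R.from_matrix(S@M.T).as_rotvec()))
a=M.T@R.from_rotvec(load('w4')['st']['tcp_rot']).as_matrix()
h,_=hook_now(st);print(proj(c,h))
h,_=hook_now(load('w4')['st']);print(proj(load('w4'),h))
E
```

```text
[ 0.4526 -0.3133  0.3234] [-0.6491 -0.0155  1.724  -0.0024  1.4407 -0.3467] 27.4 0.22286074385344617
to seat [  86.1776  -26.5013 -138.1511] [-0.176  -0.4485 -0.088 ]
(np.float64(281.57168851448756), np.float64(185.0094841999559))
(np.float64(281.5659118759806), np.float64(185.011612566915))
```

View pics/w15.png

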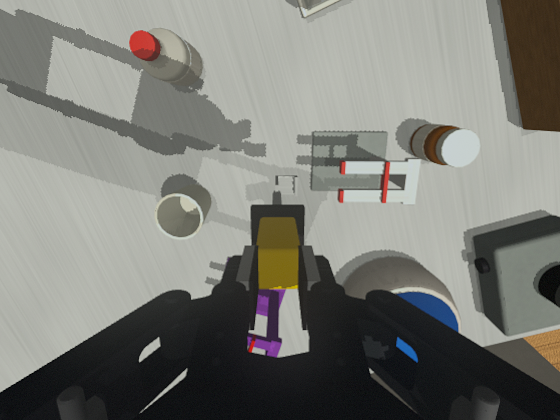

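play_rows(deltas=[{"wx": -0.2,"wy": -0.45,"wz": -0.1,"x": 0,"y": 0,"z": -30,"fingers": 1},{"wx": -0.2,"wy": -0.45,"wz": -0.1,"x": 0,"y": 0,"z": -70,"fingers": 1},{"wx": -0.2,"wy": -0.45,"wz": -0.1,"x": 0,"y": 0,"z": -105,"fingers": 1},{"wx": -0.2,"wy": -0.45,"wz": -0.1,"x": 0,"y": 0,"z": -122,"fingers": 1},{"wx": -0.2,"wy": -0.45,"wz": -0.1,"x": 0,"y": 0,"z": -123,"fingers": 1},{"wx": -0.2,"wy": -0.45,"wz": -0.1,"x": 0,"y": 0,"z": -123,"fingers": 1}])

```text
time: 28.2
tool_pos: [0.4536, -0.315, 0.2021]
tcp_rot: [1.43, 1.045, -1.429]
wrist_force: [0.0, 0.4, -0.4]
width: 0.228
```

```bash
cat > w.py <<'E'
from h import *
import sys
np.set_printoptions(precision=4,suppress=True)
c=grab('wrist','w'+sys.argv[1]);st=c['st'];print(st['tool_pos'],st['time'],st['wrist_force'])
S=R.from_rotvec([1.42916675,1.04941032,-1.42913502]).as_matrix();M=R.from_rotvec(st['tcp_rot']).as_matrix()
seat=np.array([.5388,-.3398,.1852]);print('to seat',(seat-st['tool_pos'])*1000,np.degrees(R.from_matrix(S@M.T).as_rotvec()))
cv2.imwrite('pics/c%s.png'%sys.argv[1],cv2.resize(c['frame'][130:300,200:420,::-1],None,fx=3,fy=3,interpolation=cv2.INTER_CUBIC))
E
python3 w.py 16
```

```text
[ 0.4536 -0.315   0.2021] 28.2 [ 0.0319  0.3545 -0.3597]
to seat [ 85.209  -24.8387 -16.928 ] [0.1373 0.1335 0.0754]
```

View pics/c16.png

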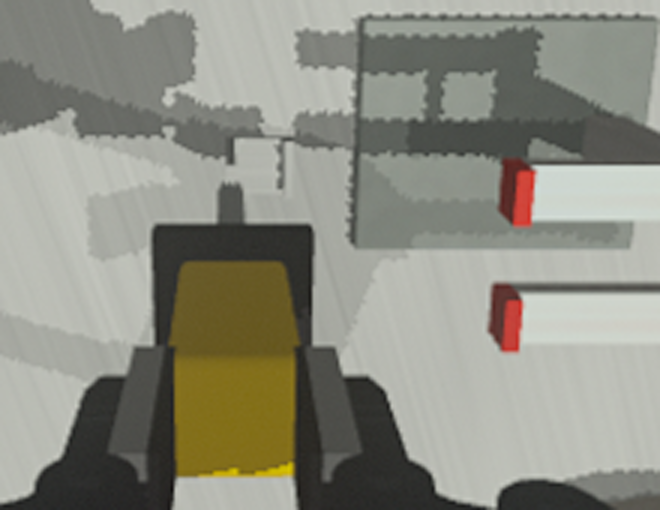

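play_rows(deltas=[{"wx": 0.1,"wy": 0.1,"wz": 0.1,"x": 8,"y": -2.4,"z": -1,"fingers": 1},{"wx": 0.1,"wy": 0.1,"wz": 0.1,"x": 22,"y": -6.5,"z": -1,"fingers": 1},{"wx": 0.1,"wy": 0.1,"wz": 0.1,"x": 40,"y": -11.7,"z": -1,"fingers": 1},{"wx": 0.1,"wy": 0.1,"wz": 0.1,"x": 58,"y": -17,"z": -1,"fingers": 1},{"wx": 0.1,"wy": 0.1,"wz": 0.1,"x": 74,"y": -21.7,"z": -1,"fingers": 1},{"wx": 0.1,"wy": 0.1,"wz": 0.1,"x": 83,"y": -24.4,"z": -1,"fingers": 1},{"wx": 0.1,"wy": 0.1,"wz": 0.1,"x": 85,"y": -25,"z": -1,"fingers": 1},{"wx": 0.1,"wy": 0.1,"wz": 0.1,"x": 85,"y": -25,"z": -1,"fingers": 1}])

```text
time: 29.25
tool_pos: [0.5372, -0.3391, 0.199]
tcp_rot: [1.428, 1.053, -1.431]
wrist_force: [-0.1, 0.7, -0.6]
width: 0.221
```

```bash
python3 w.py 17
```

```text
[ 0.5372 -0.3391  0.199 ] 29.25 [-0.1285  0.7472 -0.6127]
to seat [  1.5757  -0.7418 -13.7812] [-0.0872 -0.1472 -0.0222]
```

View pics/c17.png

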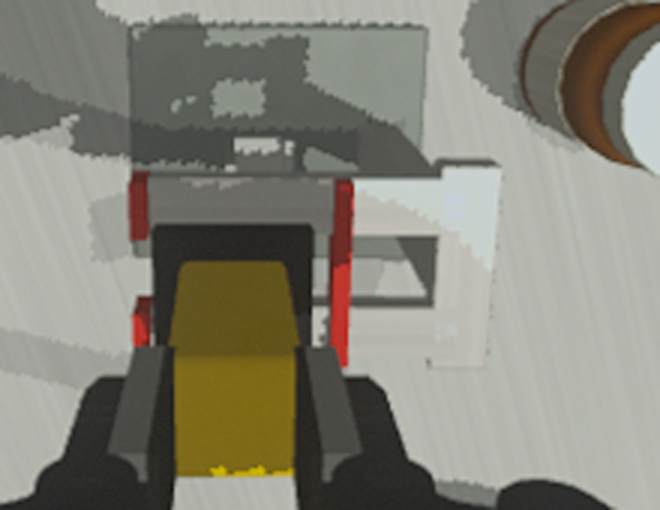

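play_rows(deltas=[{"wx": 0,"wy": 0,"wz": 0,"x": 0.8,"y": -0.3,"z": -3,"fingers": 1},{"wx": 0,"wy": 0,"wz": 0,"x": 0.8,"y": -0.3,"z": -7,"fingers": 1},{"wx": 0,"wy": 0,"wz": 0,"x": 0.8,"y": -0.3,"z": -10,"fingers": 1},{"wx": 0,"wy": 0,"wz": 0,"x": 0.8,"y": -0.3,"z": -12,"fingers": 1},{"wx": 0,"wy": 0,"wz": 0,"x": 0.8,"y": -0.3,"z": -13,"fingers": 1},{"wx": 0,"wy": 0,"wz": 0,"x": 0.8,"y": -0.3,"z": -13.5,"fingers": 1},{"wx": 0,"wy": 0,"wz": 0,"x": 0.8,"y": -0.3,"z": -13.5,"fingers": 1},{"wx": 0,"wy": 0,"wz": 0,"x": 0.8,"y": -0.3,"z": -13.5,"fingers": 1}])

```text
time: 30.3
tool_pos: [0.5384, -0.3395, 0.1858]
tcp_rot: [1.429, 1.052, -1.43]
wrist_force: [0.3, -0.0, -0.6]
width: 0.221
```

```bash
python3 w.py 18
```

```text
[ 0.5384 -0.3395  0.1858] 30.3 [ 0.2598 -0.0439 -0.615 ]
to seat [ 0.4408 -0.2919 -0.6261] [-0.0621 -0.0973 -0.0226]
```

View pics/c18.png

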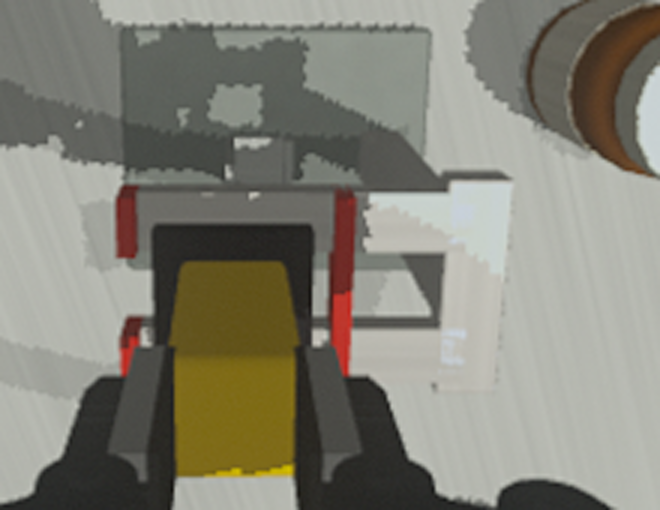

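play_rows(deltas=[{"wx": 0,"wy": 0,"wz": 0,"x": 0,"y": 0,"z": -0.6,"fingers": 1},{"wx": 0,"wy": 0,"wz": 0,"x": 0,"y": 0,"z": -1.2,"fingers": 1},{"wx": 0,"wy": 0,"wz": 0,"x": 0,"y": 0,"z": -1.2,"fingers": 1}])

```text
time: 30.72
tool_pos: [0.5384, -0.3395, 0.1852]
tcp_rot: [1.429, 1.051, -1.43]
wrist_force: [-1.3, -0.2, 2.8]
width: 0.227
```

play_rows(deltas=[{"wx": 0,"wy": 0,"wz": 0,"x": 0,"y": 0,"z": 0,"fingers": 0.4},{"wx": 0,"wy": 0,"wz": 0,"x": 0,"y": 0,"z": 0,"fingers": 0.2},{"wx": 0,"wy": 0,"wz": 0,"x": 0,"y": 0,"z": 0,"fingers": -0.2},{"wx": 0,"wy": 0,"wz": 0,"x": 0,"y": 0,"z": 0,"fingers": -0.6},{"wx": 0,"wy": 0,"wz": 0,"x": 0,"y": 0,"z": 0,"fingers": -1},{"wx": 0,"wy": 0,"wz": 0,"x": 0,"y": 0,"z": 0,"fingers": -1},{"wx": 0,"wy": 0,"wz": 0,"x": 0,"y": 0,"z": 0,"fingers": -1},{"wx": 0,"wy": 0,"wz": 0,"x": 0,"y": 0,"z": 8,"fingers": -1},{"wx": 0,"wy": 0,"wz": 0,"x": 0,"y": 0,"z": 25,"fingers": -1},{"wx": 0,"wy": 0,"wz": 0,"x": 0,"y": 0,"z": 60,"fingers": -1},{"wx": 0,"wy": 0,"wz": 0,"x": 0,"y": 0,"z": 110,"fingers": -1},{"wx": 0,"wy": 0,"wz": 0,"x": 0,"y": 0,"z": 140,"fingers": -1},{"wx": 0,"wy": 0,"wz": 0,"x": 0,"y": 0,"z": 140,"fingers": -1},{"wx": 0,"wy": 0,"wz": 0,"x": 0,"y": 0,"z": 140,"fingers": -1}])

```text
time: 32.48
tool_pos: [0.5381, -0.3393, 0.3244]
tcp_rot: [1.429, 1.052, -1.43]
wrist_force: [0.3, -0.3, -0.9]
width: 1.002
```

```bash
python3 w.py 19; python3 -c "
from h import *
s=grab('scene','s19');grab('top','t19')
f=s['frame'][:,:,::-1]
cv2.imwrite('pics/s19b.png',cv2.resize(f[150:290,150:430],None,fx=2.8,fy=2.8,interpolation=cv2.INTER_CUBIC))"
```

```text
[ 0.5381 -0.3393  0.3244] 32.475 [ 0.3491 -0.2995 -0.8737]
to seat [   0.7311   -0.4834 -139.1692] [-0.0758 -0.1164 -0.0206]
```

View pics/c19.png

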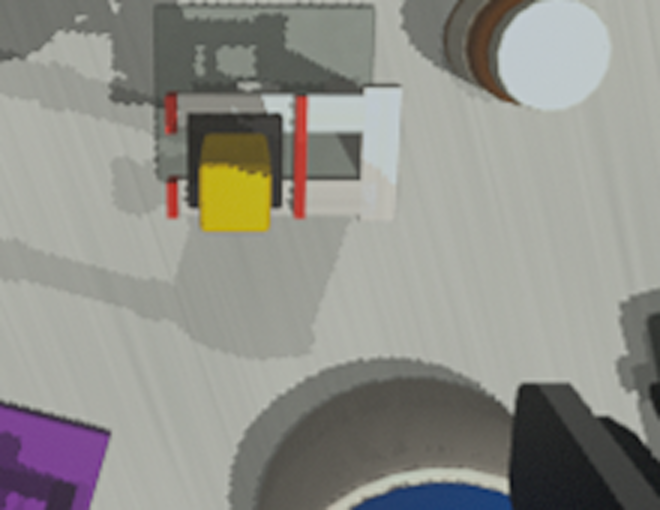

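View pics/s19b.png

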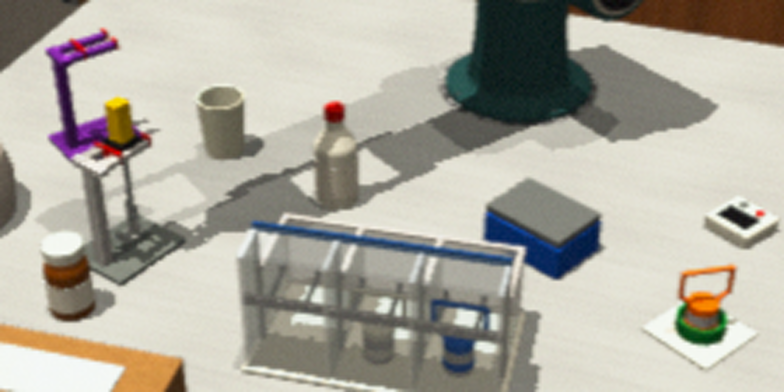

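View pics/t19.png

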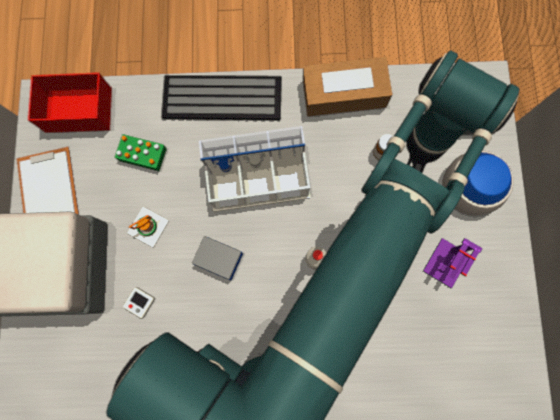

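```bash
python3 -c "
from h import *
print(finish_job())"
```

```text
the job is handed in; nothing more can be done
None
```

The job is done and handed in at about 32.5 s of the 72 s allowed. The orange canister stands upright in the green cup and the rod hangs back on its own grey stand.

- **Fetch:** I took the rod off the grey stand and leaned it back 30°. The hook seated under the orange bar, and I lifted the canister over the prongs and out of the right-hand bay.
- **Placing:** I lowered it slowly until it was resting on the cup floor. Then I dropped the hook clear, drew it out and hung the rod back up.
- **Last checks:** The final pictures show the rod's flange between the red stops and the gripper open and clear of it. The blue and white canisters are still hanging, and nothing else on the bench looks moved.
- **Disagreements:** The cameras differed by up to about 2 mm on the cup and bar positions. One rough scene-camera reading of the lid was about 7 mm off, so I disregarded it. No check failed.

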